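# Take the tea pile apart after the round

### The job

The tea things have been piled on the mahjong table to make room; take the pile apart one piece at a time from the top down, and set each piece in the middle of its own place, lying flat and right way up: the bowl's lid on the plain round brass rest, the tea bowl on the slatted bamboo tray, the rosewood coaster between the four pegs of the wooden caddy, and the jade bangle on the white porcelain plate. Set the porcelain bowl and lid down gently and keep them level as you carry them, let go of everything, leave the pink hair claw where it lies and do not press the green button.

Things in the scene. Friction and masses are not known exactly. Their poses are not given: they have to be found in the camera images.
- bowl_lid: Lid of the tea bowl, white porcelain, top piece of the pile. Origin: centre of its underside; z up. Disc 49 mm across, 4 mm thick at the edge, rising to 7 mm at the foot of an upright round knob, 16 mm across, which stands on its middle up to 27 mm (gilt top). Lies loose in the bowl's mouth on a ledge 35 mm above the bowl's foot, with 1.5 mm play inside the rim. About 45 g.
- bowl: White porcelain tea bowl with a gold rim, second in the pile, standing on the coaster. Origin: centre of the underside of its foot; z up. Height 40 mm; round, outside 58 mm across from 22 mm up to the rim, below that narrowing to 36 mm at the foot; wall 3 mm. About 120 g.
- coaster: Round rosewood coaster, plain disc 68 mm across and 12 mm thick, third in the pile, lying across the top of the bangle. Origin: centre of its underside; z up. About 45 g. At the start about 5 mm of its edge shows round the bowl.
- bangle: Pale jade bangle, lying flat on the table at the bottom of the pile. Origin: centre of the ring at its underside; z up. Outside 78 mm across, hole 58 mm, so the ring is 10 mm wide (can be pinched across that width, one finger in the hole); 12 mm high. About 60 g. At the start about 5 mm of it shows round the coaster.
- lid_rest: Place of the lid: plain round brass disc, 80 mm across, 10 mm high, flat top, fixed. Origin: centre of its underside, on the table.
- bamboo_tray: Place of the bowl: square slatted bamboo tray, 110 by 110 mm, flat slat tops 12 mm above the table, fixed. Origin: centre of its underside; x, y along its sides.
- coaster_caddy: Place of the coaster: square wooden base, 104 by 104 mm, top 8 mm above the table, with four round pegs 10 mm thick at x = +-44 and y = +-44 mm that reach 22 mm above the table, fixed. The coaster lies flat on the base in the middle of the pegs; fingers fit between the pegs at the middles of the sides. Origin: centre of its underside; x, y along its sides (it may be turned on the table).
- plate: Place of the bangle: round white porcelain plate, 117 mm across; flat floor 6 mm above the table within 54 mm of the centre, surrounded by a rim 8 mm above the table. Fixed. Origin: centre of its underside.
- hair_claw: Bystander: pink plastic hair claw, about 44 mm by 68 mm, 45 mm high, loose, lying on the table, 30 g. Origin: under its middle on the table; y along its spine. Leave it alone.
- button_top (a point): Bystander: round green push button, 32 mm across in a dark ring 42 mm across, almost flush (4 mm) in the table near its far edge. This point is the middle of its top. A light press (about 3 N) pushes it in: do not press it.
Mind the look-alikes: they are no part of the job. What is shaped like the coaster but blue or red is not meant.

How it is judged (in metres and radians):
On the way, in this order (a step that is already met when the one before it is completed fails the run):
1. the lid alone has been taken off and lies released on the brass rest (horizontal distance between bowl_lid and lid_rest below 0.015 m and z of bowl_lid in the frame of lid_rest between 0.007 and 0.013 m and angle between bowl_lid's own z axis and vertical below 0.1 rad and contact force between the fingers and bowl_lid below 0.1 N and linear speed of bowl_lid below 0.02 m/s and angular speed of bowl_lid below 0.2 rad/s and distance of bowl from where it was at the start of the episode below 0.03 m), for 0.2 s.
2. then the bowl stands released on the bamboo tray, the coaster still in the pile (horizontal distance between bowl_lid and lid_rest below 0.015 m and z of bowl_lid in the frame of lid_rest between 0.007 and 0.013 m and angle between each of bowl_lid, bowl's own z axis and vertical below 0.1 rad and contact force between the fingers and bowl_lid below 0.1 N and linear speed of each of bowl_lid, bowl below 0.02 m/s and angular speed of each of bowl_lid, bowl below 0.2 rad/s and horizontal distance between bowl and bamboo_tray below 0.015 m and z of bowl in the frame of bamboo_tray between 0.009 and 0.015 m and contact force between the fingers and bowl below 0.1 N and distance of coaster from where it was at the start of the episode below 0.03 m), for 0.2 s.
3. then the coaster lies released in the caddy, the bangle still where it lay (horizontal distance between bowl_lid and lid_rest below 0.015 m and z of bowl_lid in the frame of lid_rest between 0.007 and 0.013 m and angle between each of bowl_lid, bowl, coaster's own z axis and vertical below 0.1 rad and contact force between the fingers and bowl_lid below 0.1 N and linear speed of each of bowl_lid, bowl, coaster below 0.02 m/s and angular speed of each of bowl_lid, bowl, coaster below 0.2 rad/s and horizontal distance between bowl and bamboo_tray below 0.015 m and z of bowl in the frame of bamboo_tray between 0.009 and 0.015 m and contact force between the fingers and bowl below 0.1 N and horizontal distance between coaster and coaster_caddy below 0.015 m and z of coaster in the frame of coaster_caddy between 0.005 and 0.011 m and contact force between the fingers and coaster below 0.1 N and distance of bangle from where it was at the start of the episode below 0.03 m), for 0.2 s.
4. then the bangle lies released on the plate (horizontal distance between bowl_lid and lid_rest below 0.015 m and z of bowl_lid in the frame of lid_rest between 0.007 and 0.013 m and angle between each of bowl_lid, bowl, coaster, bangle's own z axis and vertical below 0.1 rad and contact force between the fingers and bowl_lid below 0.1 N and linear speed of each of bowl_lid, bowl, coaster, bangle below 0.02 m/s and angular speed of each of bowl_lid, bowl, coaster, bangle below 0.2 rad/s and horizontal distance between bowl and bamboo_tray below 0.015 m and z of bowl in the frame of bamboo_tray between 0.009 and 0.015 m and contact force between the fingers and bowl below 0.1 N and horizontal distance between coaster and coaster_caddy below 0.015 m and z of coaster in the frame of coaster_caddy between 0.005 and 0.011 m and contact force between the fingers and coaster below 0.1 N and horizontal distance between bangle and plate below 0.015 m and z of bangle in the frame of plate between 0.003 and 0.009 m and contact force between the fingers and bangle below 0.1 N), for 0.2 s.
At the end, for the whole second after the job is handed in: Lid on brass rest, bowl on bamboo tray, coaster in caddy, bangle on plate: each within 15 mm of the middle of its place, at its resting height within 3 mm, within 0.1 rad of level and right way up, released and at rest (all of step 4); the robot touches nothing.
It fails at once if the hair claw is moved more than 15 mm (distance of hair_claw from where it was at the start of the episode above 0.015 m).
It fails at once if the green button is pressed (distance of button_top from where it was at the start of the episode above 0.002 m).
It fails at once if the bowl or the lid is tipped by more than 0.6 rad (angle between any of bowl, bowl_lid's own z axis and vertical above 0.6 rad).
It fails at once if the bowl or the lid is let fall (loose from the fingers and faster than 0.7 m/s, a drop of about 25 mm) ((linear speed of bowl above 0.7 m/s and contact force between the fingers and bowl below 0.1 N) or (linear speed of bowl_lid above 0.7 m/s and contact force between the fingers and bowl_lid below 0.1 N)).
It also fails if it takes over 128 s, if anything falls off the work surface, if the arm or the gripper's body presses on something with over 40 N, if the wrist force passes 120 N, or if a joint passes its speed limit or range.

### The arm

A 6-joint arm with a two-finger parallel gripper is mounted at the origin on the work surface. World frame = base frame: x ahead of the robot, y to its left, z up, the work surface at z = 0. Lengths are in m, angles in degrees, forces in N, time in s.
With the tool pointing down it reaches from about 0.375 to 0.9 m from the base axis. Payload 3.1 kg.
Tool frame: the origin (TCP) lies on the centre line of the jaws, within the pads' length; the fingertips stand 8 mm ahead of it and the grasp point (between the pads) lies 11 mm behind it; z points along the fingers, y is the direction in which the jaws open and shut (so a half turn about z gives the same grasp; the last joint's range is limited). The gripper opens to 87 mm and grips with 3 to 60 N. Pads are 19 mm wide; open, the fingers measure 117 mm over their backs; the gripper's body (75 mm by 190 mm) begins 51 mm behind the grasp point.
Start: joints at [61.278, 30.224, 82.088, -0, 67.689, -10.227], TCP at [0.198, 0.593, 0.231] pointing down, gripper open.
Joint ranges: [-176.69, 176.69], [-43.24, 126.21], [12.49, 139.97], [-82, 262], [0, 151.66], [-163.58, 163.58]. Speed limits (degrees/s): [159.86, 159.86, 180, 180, 180, 180].

### API

Orientations are given as a 3x3 rotation matrix whose columns are the frame's x, y, z axes.
In Python, from rig import * gives the robot as it stands. The module is installed in compiled form; this text tells all that it offers.
- The arm moves only by the tool arm_command, never from a script. Its argument "commands" is a list of rows, each an object with "translation": the shift along the tool's x, y, z scaled (see below), a list of three; "dr": the turn, a rotation vector about the tool's x, y, z scaled (see below), a list of three; "jaw": the closure, from 0 (fully open) to 1 (shut). In form: [{"translation": [x, y, z], "dr": [ax, ay, az], "jaw": jaw}, ...]. A call has 1 to 12 rows; each row shifts and turns the commanded pose from where the row before left it, along the tool's axes as they then stand; what a row does not reach is not made up. The controller multiplies each number of a shift by 25 mm and each number of a turn by 6 degrees. A row lasts 1/12 s, in which the tool goes at most 41.7 mm and 7.16 degrees, less where a joint would pass 70% of its speed; a pose out of reach is approached as far as the arm can. A call with a number of a shift or a turn outside -1 to 1 is refused whole. A call with a gripper value outside its range is refused whole. The fingers move at their own pace and stop on an object; the grip force is fixed at half the most. Time passes only in rows, so rows that do not move let the fingers close. It gives the time, the measured TCP pose, the force and the opening at its end, in the units of the state.
- read_state(): the state, without advancing time (a new reading comes with each control period).
- capture(name): name is "scene" or "side" or "wrist"; returns (picture, depth): 400x640x3 uint8, red, green, blue; 400x640 float32, m along the optical axis (not along the pixel's ray), 0 where there is no reading.
- camera_model(name): a dict with "intrinsics" (3x3 intrinsics, pixels), "pose" (4x4, takes a point from camera to world coordinates); the wrist camera has in their place "mount" (4x4, takes a point from camera to tool coordinates, whose origin is the TCP and whose axes are the flange's). Camera axes: x right, y down, z forward; pixel columns grow to the right and rows downward; lengths in m; the calibration is good to about 2 mm. A picture is of the moment at which its call begins: read the wrist's pose just before it. camera_model takes no time and is no camera call.
- hand_in(): hands the job in, once; it reports no verdict.
The state is a dict: "time_s": time; "joint_positions": joint angles; "qvel": joint speeds; "tau": joint torques, N m; "position": TCP position; "tcp_rot": TCP orientation; "force": force on the tool from outside, world axes, zero at the start; "moment": the same for the moment, N m; "opening": opening from 0.0 (shut) to 1.0 (fully open).
Only numpy, scipy, OpenCV 4.12 (cv2) and the standard library are available. Lean on these libraries where they do the work, as an engineer would, in place of code of your own. Each camera call takes 0.05 s, during which the arm holds its last target.

## Working session

There is one attempt and no reset: what is moved stays moved. The work goes in short steps, Python scripts to look and compute and a tool call to move; the robot and the scene stay as the last step left them, time stands still between calls to the robot, and variables do not carry over. Pictures are saved under pics/ and viewed, and the job is handed in when it is done.

Besides the shell and the picture viewer there is one more tool, called after "Call:" as name([rows], argument=value, ...), one row to a line, values as JSON. arm_command: Moves the arm, as the interface text tells. Its arguments: {"type":"object","properties":{"commands":{"type":"array"}},"required":["commands"]}

```bash
mkdir -p pics; cat > h.py <<'E'
from rig import *
import numpy as np, cv2
def snap(n,f):
    s=read_state(); im,d=capture(n); cv2.imwrite('pics/'+f+'.png',im[:,:,::-1]); np.savez('pics/'+f+'.npz',im=im,d=d,pos=s['position'],R=s['tcp_rot']); return im,d,s
def campose(n,s=None):
    m=camera_model(n); K=np.array(m['intrinsics'])
    if 'pose' in m: return K,np.array(m['pose'])
    T=np.eye(4);T[:3,:3]=np.array(s['tcp_rot']);T[:3,3]=s['position']
    return K,T@np.array(m['mount'])
def ray(K,P,u,v,z):
    d=P[:3,:3]@np.linalg.inv(K)@np.array([u,v,1.]); o=P[:3,3]; return o+d*(z-o[2])/d[2]
E
python3 - <<'E'
from h import *
s=read_state();print(s)
for n in['scene','side','wrist']:
    im,d,s=snap(n,n+'0'); K,P=campose(n,s); print(n,K.round(1).tolist(),P.round(3).tolist())
print(np.array(camera_model('wrist')['mount']).round(3))
E
```

```text
{'time_s': 0.0, 'joint_positions': array([ 6.12789937e+01,  3.02785352e+01,  8.21561494e+01,  3.02161596e-04,
        6.76903976e+01, -1.02278396e+01]), 'qvel': array([-0.0472355 ,  0.01447294,  0.00590183, -0.05468121,  0.06129432,
        0.04692037]), 'tau': array([-1.06223804e-03, -4.40041924e+01, -1.76588720e+01,  6.32591662e-02,
        5.82140882e-02, -1.73914450e-04]), 'position': array([0.1978697 , 0.59209276, 0.22957757]), 'tcp_rot': array([[-9.48360648e-01,  3.17192326e-01, -1.05335337e-03],
       [ 3.17193832e-01,  9.48358801e-01, -1.91216284e-03],
       [ 3.92433560e-04, -2.14753718e-03, -9.99997617e-01]]), 'force': array([0.6336333 , 0.28489698, 0.20547985]), 'moment': array([0.0062968 , 0.02957649, 0.01639031]), 'opening': 1.0047346147502105}
scene [[375.3, 0.0, 316.0], [0.0, 375.3, 201.9], [0.0, 0.0, 1.0]] [[-0.357, 0.525, -0.773, 1.205], [0.934, 0.206, -0.292, 0.203], [0.006, -0.826, -0.564, 0.485], [0.0, 0.0, 0.0, 1.0]]
side [[377.5, 0.0, 312.1], [0.0, 377.5, 200.3], [0.0, 0.0, 1.0]] [[0.776, -0.444, 0.448, 0.248], [-0.631, -0.529, 0.568, -0.461], [-0.016, -0.723, -0.69, 0.597], [0.0, 0.0, 0.0, 1.0]]
wrist [[318.0, 0.0, 317.4], [0.0, 318.0, 194.3], [0.0, 0.0, 1.0]] [[0.318, 0.919, 0.234, 0.134], [0.948, -0.307, -0.081, 0.614], [-0.002, 0.248, -0.969, 0.385], [0.0, 0.0, 0.0, 1.0]]
[[-0.001 -0.969 -0.248  0.068]
 [ 1.    -0.    -0.     0.   ]
 [ 0.    -0.248  0.969 -0.156]
 [ 0.     0.     0.     1.   ]]
```

View pics/scene0.png

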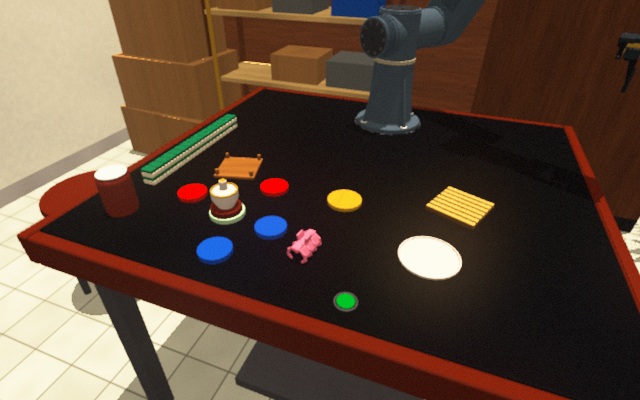

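View pics/side0.png

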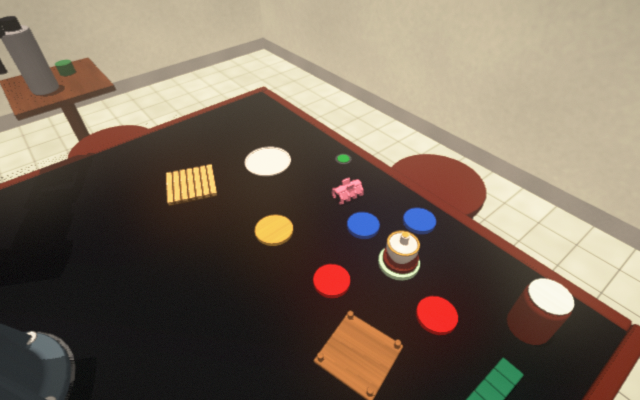

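View pics/wrist0.png

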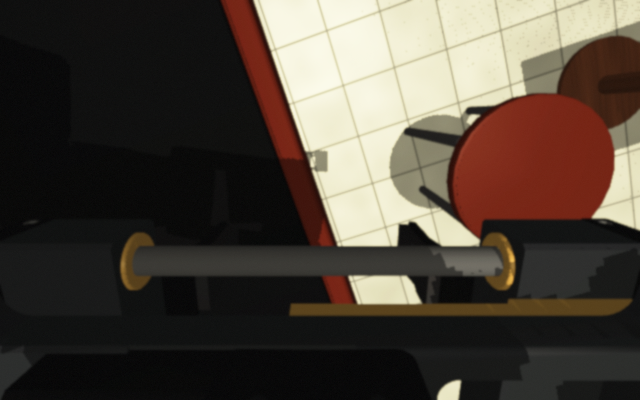

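The scene picture shows the pile at (226,200), brass rest (345,201), tray (460,206), plate (429,257), caddy (239,167), claw (305,246) and button (346,301). The side picture shows the pile at (402,255), rest (274,230), tray (191,184), plate (268,161) and caddy (359,355). Next I'll measure them.

```bash
cat > m.py <<'E'
from h import *
def fitc(mask,roi):
    u0,u1,v0,v1=roi; m=np.zeros_like(mask); m[v0:v1,u0:u1]=mask[v0:v1,u0:u1]
    c=max(cv2.findContours(m,cv2.RETR_EXTERNAL,cv2.CHAIN_APPROX_NONE)[0],key=cv2.contourArea)
    return c[:,0,:].astype(float)
def circ(pts):
    A=np.c_[2*pts[:,0],2*pts[:,1],np.ones(len(pts))]; b=(pts[:,:2]**2).sum(1)
    x=np.linalg.lstsq(A,b,rcond=None)[0]; return x[0],x[1],np.sqrt(x[2]+x[0]**2+x[1]**2)
E
python3 - <<'E'
from m import *
rois={'scene':dict(rest=(320,370,182,218),tray=(420,500,180,230),plate=(390,470,230,285),caddy=(210,267,150,184),pile=(200,250,175,226),claw=(280,328,222,266),btn=(325,365,285,315)),
'side':dict(rest=(250,300,208,250),tray=(160,222,160,210),plate=(238,298,142,180),caddy=(310,408,305,399),pile=(374,424,226,282),claw=(328,368,174,206),btn=(330,356,150,168))}
for n in rois:
    z=np.load(f'pics/{n}0.npz'); K,P=campose(n); hsv=cv2.cvtColor(z['im'],cv2.COLOR_RGB2HSV)
    for o,r in rois[n].items():
        m=(hsv[:,:,2]>70).astype(np.uint8)
        c=fitc(m,r)
        h=dict(rest=.010,tray=.012,plate=.008,caddy=.008,pile=0,claw=.02,btn=.004)[o]
        # median depth check
        w=np.array([ray(K,P,u,v,h) for u,v in c])
        hull=cv2.convexHull(w[:,:2].astype(np.float32)); 
        (cx,cy),(a,b),ang=cv2.minAreaRect(hull)
        print(n,o,len(c),'circ',np.round(circ(w),4),'rect',np.round((cx,cy,a,b,ang),4))
    # depth on points
    d=z['d']
    for o,r in rois[n].items():
        u0,u1,v0,v1=r; uu,vv=np.meshgrid(np.arange(u0,u1),np.arange(v0,v1)); dd=d[v0:v1,u0:u1]; ok=(dd>0)
        pc=np.linalg.inv(K)@np.stack([uu[ok]*dd[ok],vv[ok]*dd[ok],dd[ok]]); pw=P[:3,:3]@pc+P[:3,3:]
        mm=pw[2]>(.003 if o!='btn' else .0025); q=pw[:,mm]
        if mm.sum(): print('  depth',o,q.shape[1],q.mean(1).round(4),q.min(1).round(4),q.max(1).round(4))
E
cat > up.py <<'E'
import sys,cv2
f,u0,u1,v0,v1,k,o=sys.argv[1:]
im=cv2.imread('pics/'+f+'.png')[int(v0):int(v1),int(u0):int(u1)]
cv2.imwrite('pics/'+o+'.png',cv2.resize(im,None,fx=int(k),fy=int(k),interpolation=cv2.INTER_CUBIC))
E
python3 up.py scene0 190 340 150 270 5 sc_a; python3 up.py side0 300 450 150 270 5 si_a
```

```text
scene rest 86 circ [0.5213 0.0126 0.0438] rect [5.20800e-01 1.37000e-02 8.93000e-02 8.06000e-02 2.13575e+01]
scene tray 156 circ [0.4521 0.2599 0.0673] rect [ 0.4526  0.2584  0.1158  0.126  68.0195]
scene plate 157 circ [0.6408 0.2157 0.0603] rect [ 0.6408  0.2156  0.1216  0.1206 41.0867]
scene caddy 159 circ [ 0.4758 -0.294   0.0693] rect [ 0.4759 -0.2927  0.1648  0.1133 15.2324]
scene pile 195 circ [ 0.5903 -0.2464  0.0826] rect [ 0.596  -0.2497  0.21    0.0931 25.8728]
scene claw 122 circ [ 0.7062 -0.0081  0.037 ] rect [ 7.06600e-01 -9.90000e-03  5.83000e-02  9.50000e-02  8.22653e+01]
scene btn 61 circ [0.797  0.1013 0.0197] rect [ 0.7979  0.1013  0.0398  0.0398 21.1968]
  depth rest 612 [0.52   0.0134 0.0099] [ 0.4758 -0.0272  0.0031] [0.5557 0.0514 0.0127]
  depth tray 1614 [0.4539 0.2607 0.0115] [0.3048 0.1775 0.003 ] [0.5426 0.3432 0.0162]
  depth plate 2167 [0.6413 0.2175 0.0067] [0.5703 0.1585 0.003 ] [0.7108 0.2743 0.0106]
  depth caddy 940 [ 0.4838 -0.2828  0.0133] [ 0.4007 -0.3505  0.0031] [ 0.6605 -0.1811  0.0881]
  depth pile 1412 [ 0.6512 -0.215   0.0354] [ 0.5006 -0.3
[... 845 characters left out ...]
 rect [7.92300e-01 9.73000e-02 4.67000e-02 4.14000e-02 4.84005e+01]
  depth rest 893 [0.5123 0.0058 0.0091] [ 0.4743 -0.0315  0.0033] [0.5542 0.0488 0.0126]
  depth tray 1497 [0.4425 0.2513 0.0103] [0.3739 0.1858 0.003 ] [0.514  0.3262 0.0147]
  depth plate 1027 [0.6367 0.212  0.0056] [0.5792 0.1543 0.003 ] [0.6947 0.3144 0.0097]
  depth caddy 4277 [ 0.4641 -0.2982  0.0079] [ 0.4035 -0.367   0.003 ] [ 0.5509 -0.2336  0.0238]
  depth pile 1712 [ 0.6465 -0.2183  0.0385] [ 0.6124 -0.2545  0.003 ] [ 0.7582 -0.1227  0.0873]
  depth claw 464 [ 0.7017 -0.0185  0.0274] [ 0.6731 -0.0381  0.0035] [0.7366 0.0117 0.0463]
  depth btn 69 [0.7938 0.0955 0.0035] [0.7777 0.0763 0.0025] [0.8109 0.1156 0.0058]
```

View pics/sc_a.png

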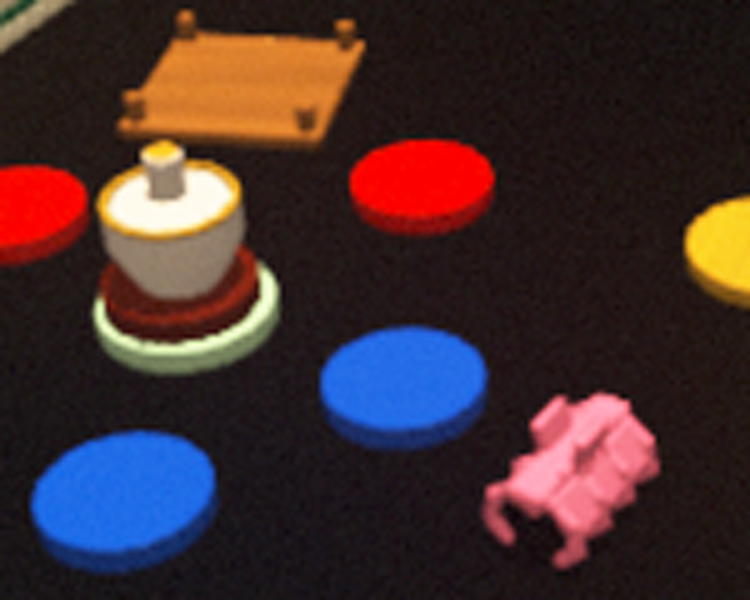

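View pics/si_a.png

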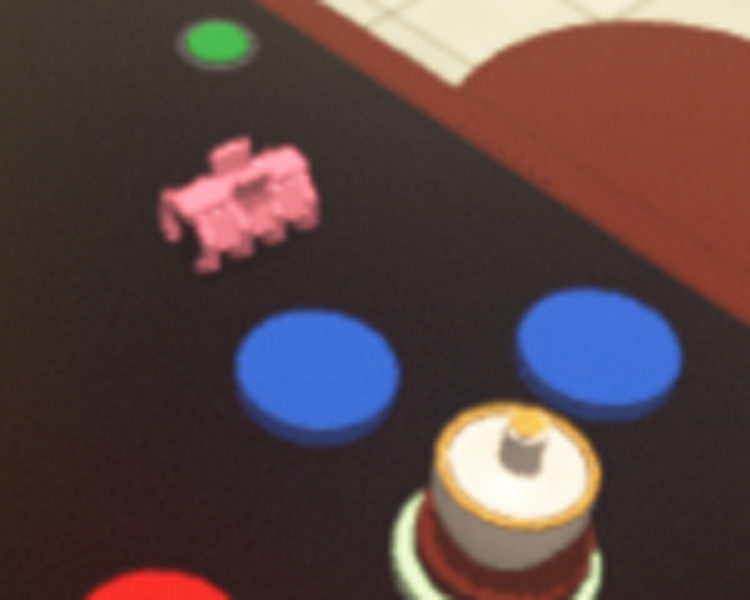

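```bash
cat > go.py <<'E'
import sys
from h import *
# tool shift needed to target x y z ; yaw(of tool y axis)
t=np.array([float(a) for a in sys.argv[1:4]]); s=read_state(); R=np.array(s['tcp_rot'])
d=R.T@(t-s['position'])
print('t',s['time_s'],'pos',np.round(s['position'],4),'yawY',np.degrees(np.arctan2(R[1,1],R[0,1])).round(2),'tilt',R[:2,2].round(4),'J',np.round(s['joint_positions'],1))
print('total units',np.round(d/.025,3),'F',np.round(s['force'],1),'open',round(float(s['opening']),3))
E
echo
```

Call:
arm_command([
  {"translation":[0,0,0],"dr":[0,0,-0.93],"jaw":0},
  {"translation":[0,0,0],"dr":[0,0,-0.93],"jaw":0},
  {"translation":[0,0,0],"dr":[0,0,-0.93],"jaw":0},
  {"translation":[0,0,0],"dr":[0,0,-0.93],"jaw":0},
  {"translation":[0,0,0],"dr":[0,0,-0.93],"jaw":0},
  {"translation":[0,0,0],"dr":[0,0,-0.93],"jaw":0},
])

```text
time_s: 0.65
position: [0.1981, 0.5924, 0.2301]
tcp_rot: [[-0.965, -0.263, -0.0], [-0.263, 0.965, -0.001], [0.001, -0.001, -1.0]]
force: [0.5, 0.9, 0.5]
opening: 1.002
```

```bash
python3 go.py 0.6 -0.21 0.25
```

```text
t 0.65 pos [0.1981 0.5924 0.2301] yawY 105.26 tilt [-0.0004 -0.0008] J [ 61.3  30.2  82.1  -0.   67.7 -44. ]
total units [ -7.06  -35.198  -0.776] F [0.5 0.9 0.5] open 1.002
```

Call:
arm_command([
  {"translation":[0,0,0],"dr":[0,0,1],"jaw":0},
  {"translation":[0,0,0],"dr":[0,0,1],"jaw":0},
  {"translation":[0,0,0],"dr":[0,0,1],"jaw":0},
  {"translation":[0,0,0],"dr":[0,0,1],"jaw":0},
  {"translation":[0,0,0],"dr":[0,0,1],"jaw":0},
  {"translation":[0,0,0],"dr":[0,0,1],"jaw":0},
  {"translation":[0,0,0],"dr":[0,0,1],"jaw":0},
  {"translation":[0,0,0],"dr":[0,0,1],"jaw":0},
  {"translation":[0,0,0],"dr":[0,0,1],"jaw":0},
  {"translation":[0,0,0],"dr":[0,0,1],"jaw":0},
  {"translation":[0,0,0],"dr":[0,0,1],"jaw":0},
  {"translation":[0,0,0],"dr":[0,0,1],"jaw":0},
])

```text
time_s: 1.65
position: [0.1981, 0.5924, 0.2301]
tcp_rot: [[-0.54, 0.842, -0.0], [0.842, 0.54, -0.001], [-0.0, -0.001, -1.0]]
force: [-0.2, 0.8, 0.9]
opening: 1.001
```

Call:
arm_command([
  {"translation":[0,0,0],"dr":[0,0,1],"jaw":0},
  {"translation":[0,0,0],"dr":[0,0,1],"jaw":0},
  {"translation":[0,0,0],"dr":[0,0,1],"jaw":0},
  {"translation":[0,0,0],"dr":[0,0,0],"jaw":0},
])

```text
time_s: 1.98
position: [0.1981, 0.5925, 0.2302]
tcp_rot: [[-0.257, 0.966, -0.0], [0.966, 0.257, -0.001], [-0.001, -0.001, -1.0]]
force: [-0.2, -0.2, -0.2]
opening: 0.995
```

```bash
python3 go.py 0.517 0.01 0.25
```

```text
t 1.9833 pos [0.1981 0.5925 0.2302] yawY 14.88 tilt [-0.0004 -0.0007] J [61.3 30.2 82.1  0.  67.7 46.4]
total units [-25.794   6.342  -0.782] F [-0.2 -0.2 -0.2] open 0.995
```

Call:
arm_command([
  {"translation":[-1,0.4,-0.1],"dr":[0,0,0],"jaw":0},
  {"translation":[-1,0.4,-0.1],"dr":[0,0,0],"jaw":0},
  {"translation":[-1,0.4,-0.1],"dr":[0,0,0],"jaw":0},
  {"translation":[-1,0.4,-0.1],"dr":[0,0,0],"jaw":0},
  {"translation":[-1,0.4,-0.1],"dr":[0,0,0],"jaw":0},
  {"translation":[-1,0.4,-0.1],"dr":[0,0,0],"jaw":0},
  {"translation":[-1,0.4,-0.1],"dr":[0,0,0],"jaw":0},
  {"translation":[-1,0.4,-0.1],"dr":[0,0,0],"jaw":0},
  {"translation":[-1,0.4,0],"dr":[0,0,0],"jaw":0},
  {"translation":[-1,0.4,0],"dr":[0,0,0],"jaw":0},
  {"translation":[-1,0.4,0],"dr":[0,0,0],"jaw":0},
  {"translation":[-1,0.4,0],"dr":[0,0,0],"jaw":0},
])

```text
time_s: 2.98
position: [0.3922, 0.3328, 0.2505]
tcp_rot: [[-0.262, 0.965, -0.0], [0.965, 0.262, -0.0], [0.0, -0.0, -1.0]]
force: [0.7, -0.2, -0.2]
opening: 0.999
```

Call:
arm_command([
  {"translation":[-1,0.4,0],"dr":[0,0,0],"jaw":0},
  {"translation":[-0.5,0.4,0],"dr":[0,0,0],"jaw":0},
  {"translation":[0,0,0],"dr":[0,0,0],"jaw":0},
  {"translation":[0,0,0],"dr":[0,0,0],"jaw":0},
])

```text
time_s: 3.32
position: [0.421, 0.3024, 0.2504]
tcp_rot: [[-0.258, 0.966, -0.001], [0.966, 0.258, 0.0], [0.0, -0.001, -1.0]]
force: [-0.4, 0.9, 0.3]
opening: 0.998
```

```bash
python3 go.py 0.517 0.01 0.25; python3 -c "
from h import *
snap('wrist','w1')"
```

```text
t 3.3167 pos [0.421  0.3024 0.2504] yawY 14.97 tilt [-0.0006  0.0002] J [23.3 20.6 95.9  0.  63.5  8.3]
total units [-1.2292e+01  6.8600e-01  1.1000e-02] F [-0.4  0.9  0.3] open 0.998
```

View pics/w1.png

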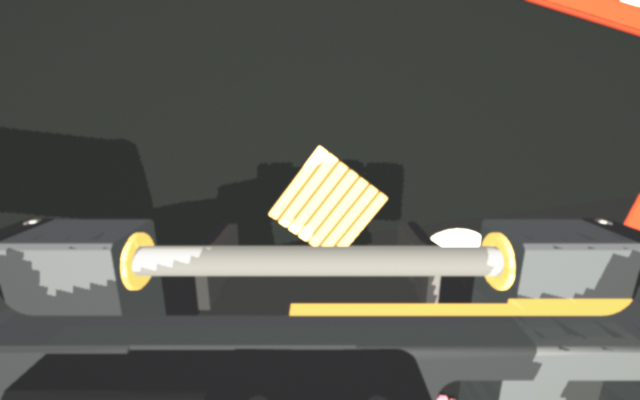

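The tray appears with corners at (320,147), (387,197) and (270,214). Its fourth corner is hidden behind the gripper bar.

```bash
python3 - <<'E'
from m import *
z=np.load('pics/w1.npz'); s=dict(position=z['pos'],tcp_rot=z['R']); K,P=campose('wrist',s)
for uv in[(320,147),(387.5,197.5),(269.5,214)]: print(ray(K,P,*uv,.012).round(4), z['d'][int(uv[1])+3,int(uv[0])])
a,b,c=[ray(K,P,*uv,.012) for uv in[(320,147),(387.5,197.5),(269.5,214)]]
print((b+c)/2,np.linalg.norm(a-b),np.linalg.norm(a-c))
E
```

```text
[0.4171 0.3292 0.012 ] 0.39147717
[0.5175 0.2894 0.012 ] 0.41886386
[0.3762 0.2287 0.012 ] 0.4257101
[0.44684679 0.25902236 0.012     ] 0.10801474571871877 0.10858873612228771
```

Call:
arm_command([
  {"translation":[-1,0,0],"dr":[0,0,0],"jaw":0},
  {"translation":[-1,0,0],"dr":[0,0,0],"jaw":0},
  {"translation":[-1,0,0],"dr":[0,0,0],"jaw":0},
  {"translation":[-1,0,0],"dr":[0,0,0],"jaw":0},
  {"translation":[-1,0,0],"dr":[0,0,0],"jaw":0},
  {"translation":[-1,0,0],"dr":[0,0,0],"jaw":0},
  {"translation":[-1,0,0],"dr":[0,0,0],"jaw":0},
  {"translation":[-1,0,0],"dr":[0,0,0],"jaw":0},
  {"translation":[-1,0,0],"dr":[0,0,0],"jaw":0},
  {"translation":[-1,0,0],"dr":[0,0,0],"jaw":0},
  {"translation":[-1,0.3,0],"dr":[0,0,0],"jaw":0},
  {"translation":[0,0.4,0],"dr":[0,0,0],"jaw":0},
])

```text
time_s: 4.37
position: [0.5096, 0.0395, 0.2507]
tcp_rot: [[-0.258, 0.966, 0.001], [0.966, 0.258, -0.002], [-0.002, 0.0, -1.0]]
force: [0.9, -0.4, -0.0]
opening: 0.999
```

Call:
arm_command([
  {"translation":[-1,0,0],"dr":[0,0,0],"jaw":0},
  {"translation":[0,0,0],"dr":[0,0,0],"jaw":0},
  {"translation":[0,0,0],"dr":[0,0,0],"jaw":0},
])

```text
time_s: 4.62
position: [0.5151, 0.0186, 0.2503]
tcp_rot: [[-0.259, 0.966, -0.001], [0.966, 0.259, 0.001], [0.001, -0.0, -1.0]]
force: [0.1, 0.1, -0.7]
opening: 0.997
```

```bash
python3 go.py 0.649 -0.216 0.25; python3 -c "
from h import *
snap('wrist','w2')"
```

```text
t 4.6167 pos [0.5151 0.0186 0.2503] yawY 15.01 tilt [-0.0006  0.0009] J [-10.4  20.4  96.3   0.   63.4 -25.4]
total units [-1.0449e+01  2.7410e+00  2.0000e-03] F [ 0.1  0.1 -0.7] open 0.997
```

View pics/w2.png

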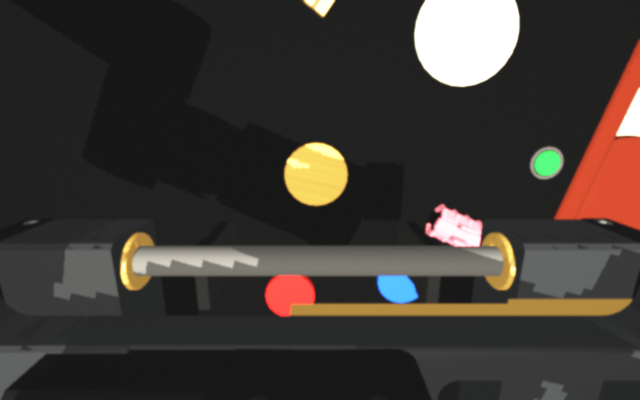

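The brass rest is fully visible at (316,173), and the plate at (467,35) is nearly complete. I'll measure both, then go to the pile.

```bash
python3 - <<'E'
from m import *
z=np.load('pics/w2.npz'); s=dict(position=z['pos'],tcp_rot=z['R']); K,P=campose('wrist',s); g=z['im'].max(2)
for o,r,h in[('rest',(270,360,130,212),.01),('plate',(400,530,2,100),.008),('btn',(525,570,140,185),.004)]:
    c=fitc((g>110).astype(np.uint8),r); c=c[c[:,1]>3]; w=np.array([ray(K,P,u,v,h) for u,v in c]); print(o,np.round(circ(w),4))
E
```

```text
rest [0.5148 0.0104 0.0405]
plate [0.6386 0.2152 0.0598]
btn [0.7949 0.1    0.0203]
```

Call:
arm_command([
  {"translation":[-1,0.3,0],"dr":[0,0,0],"jaw":0},
  {"translation":[-1,0.3,0],"dr":[0,0,0],"jaw":0},
  {"translation":[-1,0.3,0],"dr":[0,0,0],"jaw":0},
  {"translation":[-1,0.3,0],"dr":[0,0,0],"jaw":0},
  {"translation":[-1,0.3,0],"dr":[0,0,0],"jaw":0},
  {"translation":[-1,0.3,0],"dr":[0,0,0],"jaw":0},
  {"translation":[-1,0.3,0],"dr":[0,0,0],"jaw":0},
  {"translation":[-1,0.3,0],"dr":[0,0,0],"jaw":0},
  {"translation":[-1,0.3,0],"dr":[0,0,0],"jaw":0},
  {"translation":[-0.8,0,0],"dr":[0,0,0],"jaw":0},
  {"translation":[0,0,0],"dr":[0,0,0],"jaw":0},
  {"translation":[0,0,0],"dr":[0,0,0],"jaw":0},
])

```text
time_s: 5.67
position: [0.6436, -0.2004, 0.2499]
tcp_rot: [[-0.259, 0.966, -0.001], [0.966, 0.259, 0.002], [0.002, -0.001, -1.0]]
force: [0.2, 0.9, 0.6]
opening: 0.999
```

```bash
python3 go.py 0.649 -0.216 0.25; python3 -c "
from h import *
snap('wrist','w3')"
```

```text
t 5.6667 pos [ 0.6436 -0.2004  0.2499] yawY 15.0 tilt [-0.0013  0.0016] J [-26.8  33.1  73.1   0.   73.8 -41.8]
total units [-0.66   0.046 -0.004] F [0.2 0.9 0.6] open 0.999
```

View pics/w3.png

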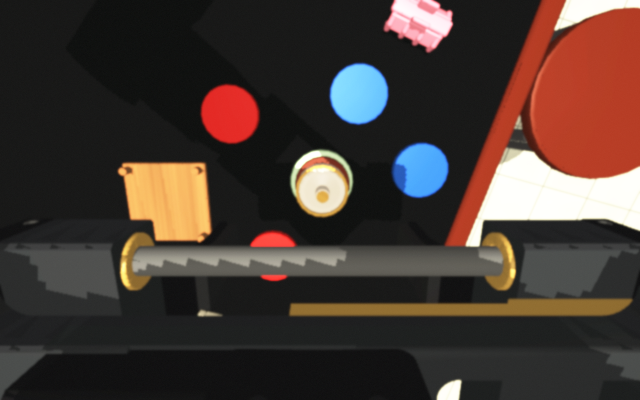

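The pile sits in the middle of the picture: knob at (322,196), rim circle at (322,189), bangle at (321,180). The caddy's visible corners are near (122,168), (207,166) and (205,238).

```bash
python3 up.py w3 270 380 130 230 5 w3z; python3 - <<'E'
from m import *
z=np.load('pics/w3.npz'); s=dict(position=z['pos'],tcp_rot=z['R']); K,P=campose('wrist',s); im=z['im']
hsv=cv2.cvtColor(im,cv2.COLOR_RGB2HSV)
H,S,V=[hsv[:,:,i].astype(int) for i in range(3)]
print('knob px',im[196,322],'rim',im[212,322],'lid',im[180,322])
g=((abs(H-22)<8)&(S>70)&(V>90)).astype(np.uint8)
m=np.zeros_like(g);m[186:206,310:336]=g[186:206,310:336]
c=fitc(m,(310,334,186,204)); w=np.array([ray(K,P,u,v,.086) for u,v in c]); print('knob',np.round(circ(w),4))
m=(V>60).astype(np.uint8); c=fitc(m,(270,380,130,225)); 
# bowl silhouette rim: lower part of contour
low=c[c[:,1]>192]; w=np.array([ray(K,P,u,v,.064) for u,v in low]); print('rim',np.round(circ(w),4))
up=c[(c[:,1]<172)]; w=np.array([ray(K,P,u,v,.012) for u,v in up]); print('bangle',np.round(circ(w),4))
for u,v in[(124.5,163),(206.5,163),(209.5,241)]: print(ray(K,P,u,v,.008).round(4))
E
```

```text
knob px [228 178  76] rim [228 208 173] lid [247 240 226]
knob [ 0.6525 -0.2148  0.0063]
rim [ 0.6516 -0.2138  0.0307]
bangle [ 0.6516 -0.2131  0.0393]
[ 0.4069 -0.2566  0.008 ]
[ 0.5067 -0.2299  0.008 ]
[ 0.5291 -0.3329  0.008 ]
```

View pics/w3z.png

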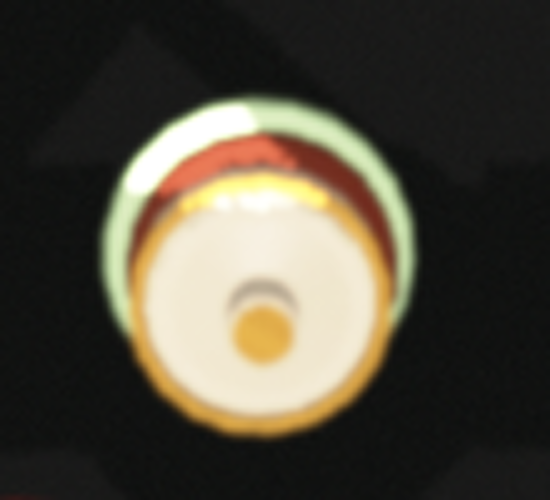

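```bash
python3 go.py 0.652 -0.214 0.079
```

```text
t 5.7167 pos [ 0.6433 -0.1996  0.2501] yawY 15.05 tilt [-0.0016  0.0019] J [-26.7  33.1  73.2   0.1  73.8 -41.8]
total units [-0.663  0.193  6.84 ] F [0.3 0.1 0. ] open 0.997
```

Call:
arm_command([
  {"translation":[-0.33,0.1,0.5],"dr":[0,0,0],"jaw":0.5},
  {"translation":[-0.33,0.1,0.8],"dr":[0,0,0],"jaw":0.5},
  {"translation":[0,0,0.8],"dr":[0,0,0],"jaw":0.5},
  {"translation":[0,0,0.8],"dr":[0,0,0],"jaw":0.5},
  {"translation":[0,0,0.7],"dr":[0,0,0],"jaw":0.5},
  {"translation":[0,0,0.6],"dr":[0,0,0],"jaw":0.5},
  {"translation":[0,0,0.6],"dr":[0,0,0],"jaw":0.5},
  {"translation":[0,0,0.5],"dr":[0,0,0],"jaw":0.5},
  {"translation":[0,0,0],"dr":[0,0,0],"jaw":0.5},
  {"translation":[0,0,0],"dr":[0,0,0],"jaw":0.5},
])

```text
time_s: 6.55
position: [0.6523, -0.2152, 0.117]
tcp_rot: [[-0.259, 0.966, -0.002], [0.966, 0.259, 0.001], [0.002, -0.002, -1.0]]
force: [0.0, -0.5, 0.0]
opening: 0.507
```

```bash
python3 go.py 0.652 -0.214 0.079; python3 -c "
from h import *
snap('wrist','w4');snap('side','s4')
"; python3 up.py s4 340 460 180 290 5 s4z
```

```text
t 6.55 pos [ 0.6523 -0.2152  0.117 ] yawY 15.03 tilt [-0.002   0.0011] J [-27.6  42.3  77.6   0.   60.2 -42.6]
total units [0.048 0.004 1.521] F [ 0.  -0.5  0. ] open 0.507
```

View pics/w4.png

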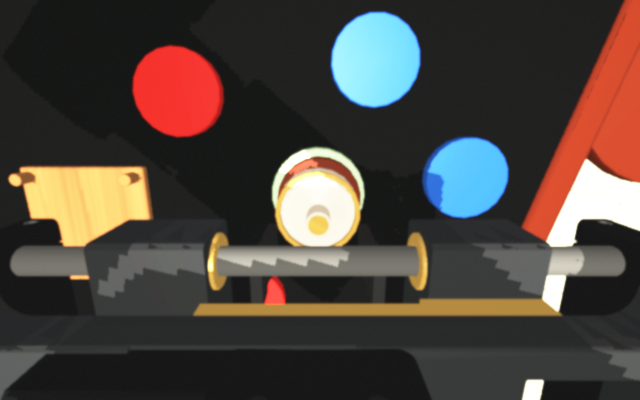

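View pics/s4z.png

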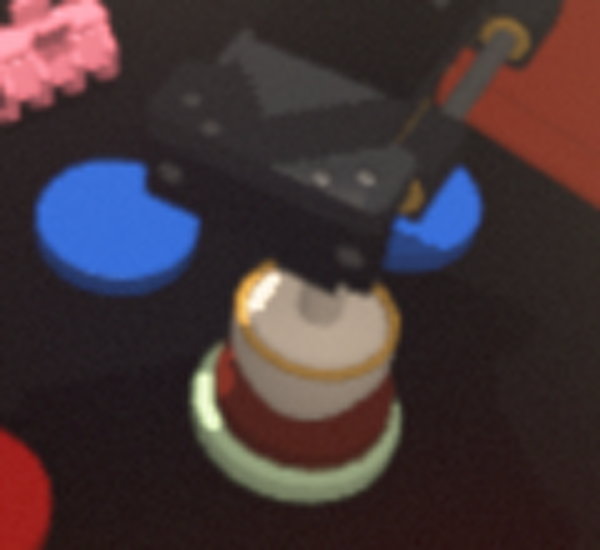

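From above, the knob at (318,224) lies midway between the jaws, so I'll descend and close.

Call:
arm_command([
  {"translation":[0,0,0.5],"dr":[0,0,0],"jaw":0.5},
  {"translation":[0,0,0.5],"dr":[0,0,0],"jaw":0.5},
  {"translation":[0,0,0.3],"dr":[0,0,0],"jaw":0.5},
  {"translation":[0,0,0.2],"dr":[0,0,0],"jaw":0.5},
  {"translation":[0,0,0],"dr":[0,0,0],"jaw":0.5},
  {"translation":[0,0,0],"dr":[0,0,0],"jaw":0.5},
])

```text
time_s: 7.15
position: [0.6525, -0.2162, 0.0798]
tcp_rot: [[-0.258, 0.966, -0.001], [0.966, 0.258, 0.001], [0.001, -0.001, -1.0]]
force: [0.4, 0.6, 1.1]
opening: 0.503
```

Call:
arm_command([
  {"translation":[0,0,0],"dr":[0,0,0],"jaw":0.7},
  {"translation":[0,0,0],"dr":[0,0,0],"jaw":0.75},
  {"translation":[0,0,0],"dr":[0,0,0],"jaw":0.8},
  {"translation":[0,0,0],"dr":[0,0,0],"jaw":0.85},
  {"translation":[0,0,0],"dr":[0,0,0],"jaw":1},
  {"translation":[0,0,0],"dr":[0,0,0],"jaw":1},
  {"translation":[0,0,0],"dr":[0,0,0],"jaw":1},
  {"translation":[0,0,0],"dr":[0,0,0],"jaw":1},
])

```text
time_s: 7.82
position: [0.653, -0.2163, 0.0809]
tcp_rot: [[-0.259, 0.966, 0.0], [0.966, 0.259, -0.0], [-0.0, 0.0, -1.0]]
force: [-0.4, -0.6, 1.6]
opening: 0.174
```

Call:
arm_command([
  {"translation":[0,0,-0.2],"dr":[0,0,0],"jaw":1},
  {"translation":[0,0,-0.2],"dr":[0,0,0],"jaw":1},
  {"translation":[0,0,-0.3],"dr":[0,0,0],"jaw":1},
  {"translation":[0,0,-0.5],"dr":[0,0,0],"jaw":1},
  {"translation":[0,0,-0.5],"dr":[0,0,0],"jaw":1},
  {"translation":[0,0,-0.5],"dr":[0,0,0],"jaw":1},
  {"translation":[0,0,0],"dr":[0,0,0],"jaw":1},
])

```text
time_s: 8.4
position: [0.6551, -0.2173, 0.14]
tcp_rot: [[-0.259, 0.966, 0.007], [0.966, 0.259, -0.003], [-0.005, 0.005, -1.0]]
force: [0.2, -0.1, -0.2]
opening: 0.172
```

```bash
python3 go.py 0.515 0.0105 0.13; python3 -c "
from h import *
snap('side','s5')
"; python3 up.py s5 340 460 180 290 5 s5z
```

```text
t 8.4 pos [ 0.6551 -0.2173  0.14  ] yawY 14.99 tilt [ 0.0066 -0.0034] J [-27.6  40.8  76.7   0.   62.1 -42.6]
total units [10.254 -3.059  0.331] F [ 0.2 -0.1 -0.2] open 0.172
```

View pics/s5z.png

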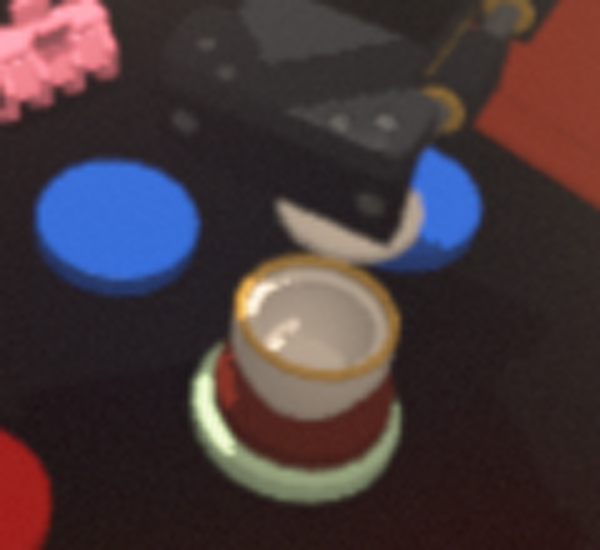

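Call:
arm_command([
  {"translation":[0.4,-0.12,0],"dr":[0,0,0],"jaw":1},
  {"translation":[0.8,-0.24,0],"dr":[0,0,0],"jaw":1},
  {"translation":[1,-0.3,0],"dr":[0,0,0],"jaw":1},
  {"translation":[1,-0.3,0],"dr":[0,0,0],"jaw":1},
  {"translation":[1,-0.3,0],"dr":[0,0,0],"jaw":1},
  {"translation":[1,-0.3,0],"dr":[0,0,0],"jaw":1},
  {"translation":[1,-0.3,0],"dr":[0,0,0],"jaw":1},
  {"translation":[1,-0.3,0],"dr":[0,0,0],"jaw":1},
  {"translation":[1,-0.3,0],"dr":[0,0,0],"jaw":1},
  {"translation":[1,-0.3,0],"dr":[0,0,0],"jaw":1},
  {"translation":[0.7,-0.2,0],"dr":[0,0,0],"jaw":1},
  {"translation":[0.35,-0.1,0],"dr":[0,0,0],"jaw":1},
])

```text
time_s: 9.45
position: [0.5091, 0.0142, 0.1349]
tcp_rot: [[-0.26, 0.965, -0.005], [0.966, 0.26, 0.001], [0.003, -0.004, -1.0]]
force: [0.4, -0.6, -0.6]
opening: 0.174
```

Call:
arm_command([
  {"translation":[0,0,0.5],"dr":[0,0,0],"jaw":1},
  {"translation":[0,0,0.8],"dr":[0,0,0],"jaw":1},
  {"translation":[0,0,0.7],"dr":[0,0,0],"jaw":1},
  {"translation":[0,0,0.4],"dr":[0,0,0],"jaw":1},
  {"translation":[0,0,0],"dr":[0,0,0],"jaw":1},
  {"translation":[0,0,0],"dr":[0,0,0],"jaw":1},
])

```text
time_s: 9.95
position: [0.5124, 0.0114, 0.0751]
tcp_rot: [[-0.258, 0.966, -0.001], [0.966, 0.258, 0.0], [0.001, -0.001, -1.0]]
force: [-0.3, 0.7, -0.7]
opening: 0.172
```

```bash
python3 go.py 0.515 0.0105 0.032; python3 -c "
from h import *
snap('side','s6');snap('wrist','w6')
"; python3 up.py s6 215 335 170 280 5 s6z
```

```text
t 9.95 pos [0.5124 0.0114 0.0751] yawY 14.97 tilt [-0.0015  0.0003] J [-11.2  36.  105.4  -0.   38.7 -26.2]
total units [-0.063  0.094  1.722] F [-0.3  0.7 -0.7] open 0.172
```

View pics/s6z.png

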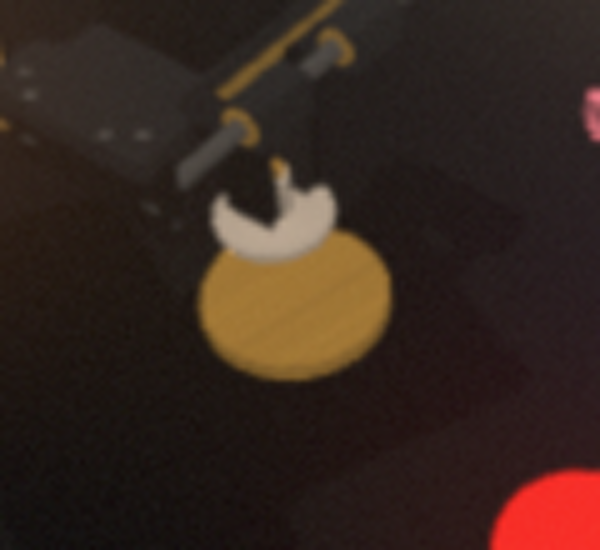

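View pics/w6.png

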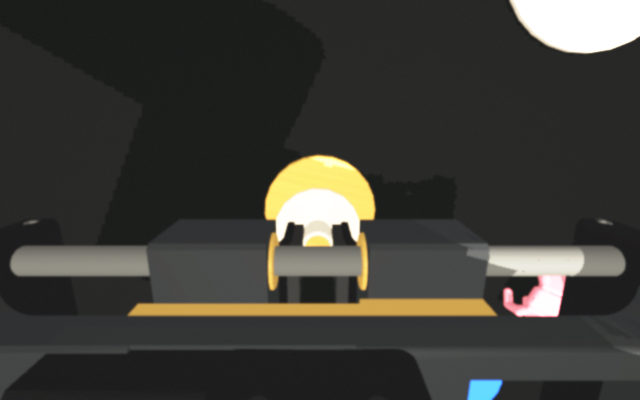

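The lid hangs level over the brass rest and is centred on it in the wrist view (col 318), so I'll lower it gently.

Call:
arm_command([
  {"translation":[-0.06,0.09,0.5],"dr":[0,0,0],"jaw":1},
  {"translation":[0,0,0.5],"dr":[0,0,0],"jaw":1},
  {"translation":[0,0,0.3],"dr":[0,0,0],"jaw":1},
  {"translation":[0,0,0.2],"dr":[0,0,0],"jaw":1},
  {"translation":[0,0,0.1],"dr":[0,0,0],"jaw":1},
  {"translation":[0,0,0],"dr":[0,0,0],"jaw":1},
  {"translation":[0,0,0],"dr":[0,0,0],"jaw":1},
  {"translation":[0,0,0],"dr":[0,0,0],"jaw":1},
])

```text
time_s: 10.72
position: [0.5156, 0.0106, 0.036]
tcp_rot: [[-0.259, 0.966, 0.001], [0.966, 0.259, -0.0], [-0.0, 0.001, -1.0]]
force: [-0.3, 0.3, -1.1]
opening: 0.169
```

```bash
python3 go.py 0.515 0.0105 0.032
```

```text
t 10.7167 pos [0.5156 0.0106 0.036 ] yawY 14.99 tilt [ 0.0009 -0.0002] J [-11.3  40.3 105.9   0.   33.7 -26.2]
total units [ 0.002 -0.024  0.16 ] F [-0.3  0.3 -1.1] open 0.169
```

Call:
arm_command([
  {"translation":[0,0,0.08],"dr":[0,0,0],"jaw":1},
  {"translation":[0,0,0.06],"dr":[0,0,0],"jaw":1},
  {"translation":[0,0,0],"dr":[0,0,0],"jaw":1},
  {"translation":[0,0,0],"dr":[0,0,0],"jaw":1},
])

```text
time_s: 11.05
position: [0.5152, 0.0107, 0.032]
tcp_rot: [[-0.259, 0.966, -0.0], [0.966, 0.259, 0.0], [0.0, -0.0, -1.0]]
force: [0.5, -0.2, -0.5]
opening: 0.165
```

Call:
arm_command([
  {"translation":[0,0,0.04],"dr":[0,0,0],"jaw":1},
  {"translation":[0,0,0.04],"dr":[0,0,0],"jaw":1},
  {"translation":[0,0,0],"dr":[0,0,0],"jaw":1},
])

```text
time_s: 11.3
position: [0.5153, 0.0106, 0.0317]
tcp_rot: [[-0.259, 0.966, 0.001], [0.966, 0.259, -0.0], [-0.0, 0.001, -1.0]]
force: [-3.3, 0.4, 13.7]
opening: 0.172
```

Contact shows as 13.7 N upward with the height stopped at 0.0317. I'll open partway, then rise.

Call:
arm_command([
  {"translation":[0,0,-0.04],"dr":[0,0,0],"jaw":1},
  {"translation":[0,0,0],"dr":[0,0,0],"jaw":0.8},
  {"translation":[0,0,0],"dr":[0,0,0],"jaw":0.6},
  {"translation":[0,0,0],"dr":[0,0,0],"jaw":0.5},
  {"translation":[0,0,0],"dr":[0,0,0],"jaw":0.5},
  {"translation":[0,0,-0.3],"dr":[0,0,0],"jaw":0.5},
  {"translation":[0,0,-0.6],"dr":[0,0,0],"jaw":0.5},
  {"translation":[0,0,-1],"dr":[0,0,0],"jaw":0.3},
  {"translation":[0,0,-1],"dr":[0,0,0],"jaw":0.1},
  {"translation":[0,0,-1],"dr":[0,0,0],"jaw":0},
  {"translation":[0,0,0],"dr":[0,0,0],"jaw":0},
])

```text
time_s: 12.22
position: [0.5181, 0.0102, 0.133]
tcp_rot: [[-0.259, 0.966, 0.009], [0.966, 0.259, -0.002], [-0.004, 0.008, -1.0]]
force: [0.6, -0.7, -0.3]
opening: 0.716
```

```bash
python3 go.py 0.652 -0.215 0.13; python3 - <<'E'
from m import *
im,d,s=snap('wrist','w7'); K,P=campose('wrist',s); g=im.max(2)
m=(g>110).astype(np.uint8); c=fitc(m,(240,400,80,212)); c=c[(c[:,1]<210)]; print('rest',circ(np.array([ray(K,P,u,v,.01) for u,v in c])))
E
```

```text
t 12.2167 pos [0.5181 0.0102 0.133 ] yawY 15.0 tilt [ 0.0087 -0.0017] J [-11.2  30.3 103.    0.   46.2 -26.2]
total units [-10.088   2.839   0.181] F [ 0.6 -0.7 -0.3] open 0.716
rest (np.float64(0.5146994200148847), np.float64(0.01064541126496138), np.float64(0.04028037422338638))
```

View pics/w7.png

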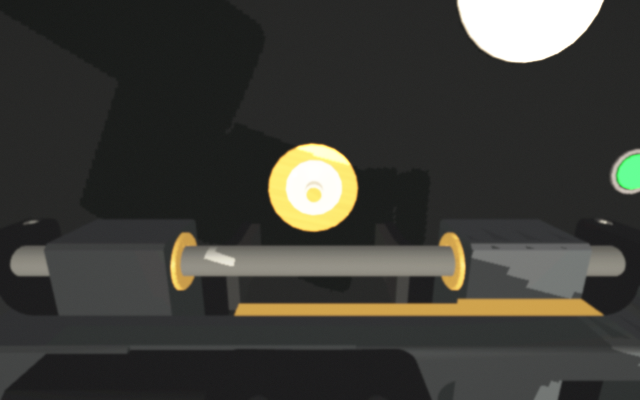

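The lid lies flat at (314,187), concentric with the brass rest. The bowl is next.

Call:
arm_command([
  {"translation":[-1,0.28,-0.1],"dr":[0,0,0],"jaw":0},
  {"translation":[-1,0.28,-0.1],"dr":[0,0,0],"jaw":0},
  {"translation":[-1,0.28,-0.1],"dr":[0,0,0],"jaw":0},
  {"translation":[-1,0.28,-0.1],"dr":[0,0,0],"jaw":0},
  {"translation":[-1,0.28,0],"dr":[0,0,0],"jaw":0},
  {"translation":[-1,0.28,0],"dr":[0,0,0],"jaw":0},
  {"translation":[-1,0.28,0],"dr":[0,0,0],"jaw":0},
  {"translation":[-1,0.28,0],"dr":[0,0,0],"jaw":0},
  {"translation":[-1,0.28,0],"dr":[0,0,0],"jaw":0},
  {"translation":[-0.9,0.28,0],"dr":[0,0,0],"jaw":0},
  {"translation":[0,0,0],"dr":[0,0,0],"jaw":0},
  {"translation":[0,0,0],"dr":[0,0,0],"jaw":0},
])

```text
time_s: 13.27
position: [0.6463, -0.2111, 0.1369]
tcp_rot: [[-0.257, 0.966, -0.002], [0.966, 0.257, 0.001], [0.002, -0.002, -1.0]]
force: [0.0, -0.0, 0.6]
opening: 1.001
```

```bash
python3 go.py 0.652 -0.215 0.052; python3 - <<'E'
from m import *
im,d,s=snap('wrist','w8')
E
```

```text
t 13.2667 pos [ 0.6463 -0.2111  0.1369] yawY 14.88 tilt [-0.0021  0.0013] J [-27.5  40.5  78.    0.   61.6 -42.4]
total units [-0.214  0.186  3.394] F [ 0.  -0.   0.6] open 1.001
```

View pics/w8.png

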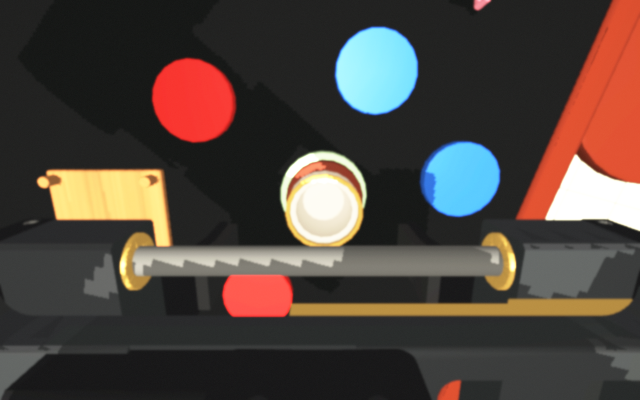

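The open bowl, with its rim centred at (324,208), calls for the same 5 mm sideways shift as the computed one, so I'll descend round it.

Call:
arm_command([
  {"translation":[-0.21,0.19,0],"dr":[0,0,0],"jaw":0},
  {"translation":[0,0,0.5],"dr":[0,0,0],"jaw":0},
  {"translation":[0,0,0.7],"dr":[0,0,0],"jaw":0},
  {"translation":[0,0,0.7],"dr":[0,0,0],"jaw":0},
  {"translation":[0,0,0.7],"dr":[0,0,0],"jaw":0},
  {"translation":[0,0,0.5],"dr":[0,0,0],"jaw":0},
  {"translation":[0,0,0.3],"dr":[0,0,0],"jaw":0},
  {"translation":[0,0,0],"dr":[0,0,0],"jaw":0.15},
  {"translation":[0,0,0],"dr":[0,0,0],"jaw":0.2},
  {"translation":[0,0,0],"dr":[0,0,0],"jaw":0.25},
  {"translation":[0,0,0],"dr":[0,0,0],"jaw":0.28},
])

```text
time_s: 14.23
position: [0.6537, -0.2146, 0.0548]
tcp_rot: [[-0.259, 0.966, 0.002], [0.966, 0.259, -0.001], [-0.002, 0.002, -1.0]]
force: [0.3, -0.3, -0.2]
opening: 0.782
```

```bash
python3 go.py 0.652 -0.215 0.052
```

```text
t 14.2333 pos [ 0.6537 -0.2146  0.0548] yawY 14.99 tilt [ 0.0022 -0.0011] J [-27.5  46.9  79.3   0.   53.7 -42.4]
total units [ 0.001 -0.069  0.112] F [ 0.3 -0.3 -0.2] open 0.782
```

Call:
arm_command([
  {"translation":[0,-0.05,0],"dr":[0,0,0],"jaw":0.3},
  {"translation":[0,0,0],"dr":[0,0,0],"jaw":0.32},
  {"translation":[0,0,0],"dr":[0,0,0],"jaw":0.36},
  {"translation":[0,0,0],"dr":[0,0,0],"jaw":0.5},
  {"translation":[0,0,0],"dr":[0,0,0],"jaw":1},
  {"translation":[0,0,0],"dr":[0,0,0],"jaw":1},
  {"translation":[0,0,0],"dr":[0,0,0],"jaw":1},
  {"translation":[0,0,0],"dr":[0,0,0],"jaw":1},
])

```text
time_s: 14.9
position: [0.6519, -0.2147, 0.0542]
tcp_rot: [[-0.259, 0.966, 0.001], [0.966, 0.259, -0.0], [-0.001, 0.001, -1.0]]
force: [-1.9, 0.4, 5.3]
opening: 0.664
```

Call:
arm_command([
  {"translation":[0,0,-0.2],"dr":[0,0,0],"jaw":1},
  {"translation":[0,0,-0.2],"dr":[0,0,0],"jaw":1},
  {"translation":[0,0,-0.4],"dr":[0,0,0],"jaw":1},
  {"translation":[0,0,-0.6],"dr":[0,0,0],"jaw":1},
  {"translation":[0,0,-0.7],"dr":[0,0,0],"jaw":1},
  {"translation":[0,0,-0.7],"dr":[0,0,0],"jaw":1},
  {"translation":[0,0,-0.4],"dr":[0,0,0],"jaw":1},
  {"translation":[0,0,0],"dr":[0,0,0],"jaw":1},
])

```text
time_s: 15.57
position: [0.6534, -0.2153, 0.1368]
tcp_rot: [[-0.259, 0.966, 0.005], [0.966, 0.259, -0.003], [-0.004, 0.004, -1.0]]
force: [0.3, 0.0, -0.5]
opening: 0.662
```

```bash
python3 go.py 0.447 0.258 0.14; python3 -c "
from h import *
snap('side','s9');snap('wrist','w9')
"; python3 up.py s9 340 460 180 290 5 s9z
```

```text
t 15.5667 pos [ 0.6534 -0.2153  0.1368] yawY 14.99 tilt [ 0.0052 -0.0027] J [-27.5  40.9  77.1   0.   61.7 -42.5]
total units [20.422 -3.076 -0.222] F [ 0.3  0.  -0.5] open 0.662
```

View pics/s9z.png

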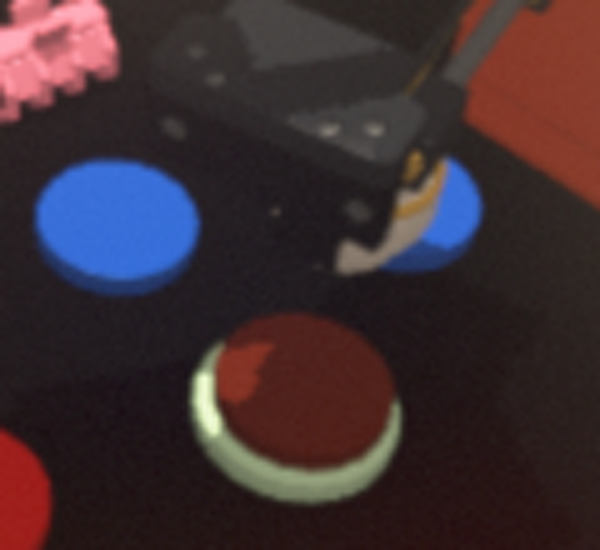

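View pics/w9.png

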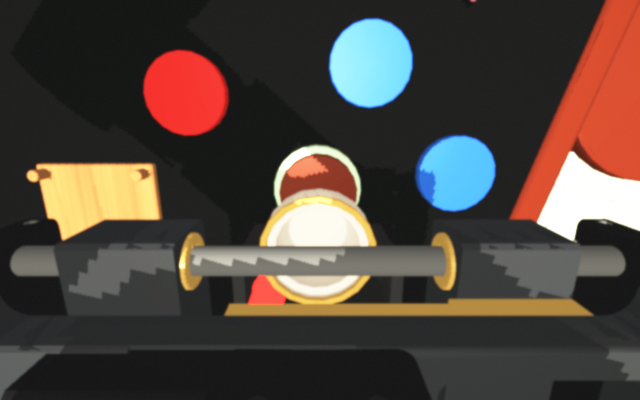

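The bowl is held level, and the coaster and bangle are undisturbed at (318,185). I'll carry it to the tray.

Call:
arm_command([
  {"translation":[0.4,-0.06,0],"dr":[0,0,0],"jaw":1},
  {"translation":[0.7,-0.1,0],"dr":[0,0,0],"jaw":1},
  {"translation":[1,-0.15,0],"dr":[0,0,0],"jaw":1},
  {"translation":[1,-0.15,0],"dr":[0,0,0],"jaw":1},
  {"translation":[1,-0.15,0],"dr":[0,0,0],"jaw":1},
  {"translation":[1,-0.15,0],"dr":[0,0,0],"jaw":1},
  {"translation":[1,-0.15,0],"dr":[0,0,0],"jaw":1},
  {"translation":[1,-0.15,0],"dr":[0,0,0],"jaw":1},
  {"translation":[1,-0.15,0],"dr":[0,0,0],"jaw":1},
  {"translation":[1,-0.15,0],"dr":[0,0,0],"jaw":1},
  {"translation":[1,-0.15,0],"dr":[0,0,0],"jaw":1},
  {"translation":[1,-0.15,0],"dr":[0,0,0],"jaw":1},
])

```text
time_s: 16.67
position: [0.5375, 0.0445, 0.1324]
tcp_rot: [[-0.258, 0.966, -0.003], [0.966, 0.258, 0.001], [0.001, -0.003, -1.0]]
force: [0.0, 1.1, 0.3]
opening: 0.667
```

Call:
arm_command([
  {"translation":[1,-0.15,0],"dr":[0,0,0],"jaw":1},
  {"translation":[1,-0.15,0],"dr":[0,0,0],"jaw":1},
  {"translation":[1,-0.15,0],"dr":[0,0,0],"jaw":1},
  {"translation":[1,-0.15,0],"dr":[0,0,0],"jaw":1},
  {"translation":[1,-0.15,0],"dr":[0,0,0],"jaw":1},
  {"translation":[1,-0.15,0],"dr":[0,0,0],"jaw":1},
  {"translation":[1,-0.15,0],"dr":[0,0,0],"jaw":1},
  {"translation":[1,-0.15,0],"dr":[0,0,0],"jaw":1},
  {"translation":[0.8,-0.1,0],"dr":[0,0,0],"jaw":1},
  {"translation":[0.4,-0.1,0],"dr":[0,0,0],"jaw":1},
  {"translation":[0,0,0],"dr":[0,0,0],"jaw":1},
  {"translation":[0,0,0],"dr":[0,0,0],"jaw":1},
])

```text
time_s: 17.67
position: [0.4457, 0.2559, 0.133]
tcp_rot: [[-0.26, 0.966, -0.001], [0.966, 0.26, -0.001], [-0.001, -0.001, -1.0]]
force: [-0.5, -0.3, -0.9]
opening: 0.667
```

```bash
python3 go.py 0.447 0.258 0.043; python3 -c "
from h import *
snap('wrist','w10')
"
```

```text
t 17.6667 pos [0.4457 0.2559 0.133 ] yawY 15.08 tilt [-0.0011 -0.0009] J [ 17.4  30.2 103.2  -0.   46.7   2.4]
total units [0.071 0.076 3.601] F [-0.5 -0.3 -0.9] open 0.667
```

View pics/w10.png

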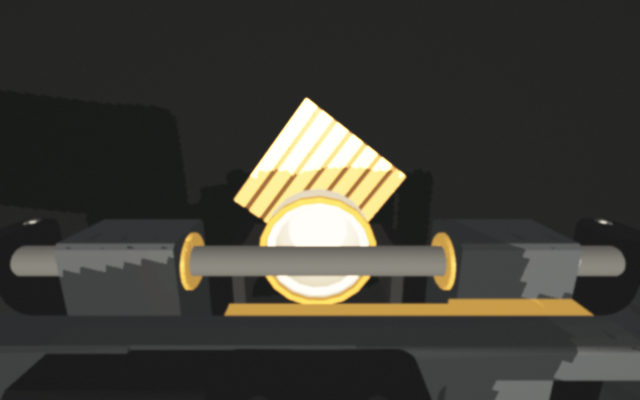

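```bash
python3 - <<'E'
from m import *
z=np.load('pics/w10.npz'); s=dict(position=z['pos'],tcp_rot=z['R']); K,P=campose('wrist',s)
a,b,c=[ray(K,P,*uv,.012) for uv in[(307,97.5),(406,176),(234,201)]]
print((b+c)/2,np.linalg.norm(a-b),np.linalg.norm(a-c))
E
```

```text
[0.44656517 0.25804582 0.012     ] 0.1095914931958217 0.11166067377860324
```

Call:
arm_command([
  {"translation":[0.07,0.07,0.5],"dr":[0,0,0],"jaw":1},
  {"translation":[0,0,0.7],"dr":[0,0,0],"jaw":1},
  {"translation":[0,0,0.7],"dr":[0,0,0],"jaw":1},
  {"translation":[0,0,0.6],"dr":[0,0,0],"jaw":1},
  {"translation":[0,0,0.4],"dr":[0,0,0],"jaw":1},
  {"translation":[0,0,0.2],"dr":[0,0,0],"jaw":1},
  {"translation":[0,0,0.1],"dr":[0,0,0],"jaw":1},
  {"translation":[0,0,0],"dr":[0,0,0],"jaw":1},
  {"translation":[0,0,0],"dr":[0,0,0],"jaw":1},
])

```text
time_s: 18.47
position: [0.4483, 0.258, 0.054]
tcp_rot: [[-0.258, 0.966, 0.001], [0.966, 0.258, 0.0], [0.0, 0.001, -1.0]]
force: [0.1, -0.0, -0.1]
opening: 0.665
```

Call:
arm_command([
  {"translation":[0,-0.04,0.2],"dr":[0,0,0],"jaw":1},
  {"translation":[0,0,0.12],"dr":[0,0,0],"jaw":1},
  {"translation":[0,0,0.08],"dr":[0,0,0],"jaw":1},
  {"translation":[0,0,0],"dr":[0,0,0],"jaw":1},
  {"translation":[0,0,0],"dr":[0,0,0],"jaw":1},
])

```text
time_s: 18.88
position: [0.4467, 0.2579, 0.0435]
tcp_rot: [[-0.259, 0.966, -0.0], [0.966, 0.259, -0.0], [-0.0, -0.0, -1.0]]
force: [-0.0, -0.9, 0.0]
opening: 0.668
```

Call:
arm_command([
  {"translation":[0,0,0.05],"dr":[0,0,0],"jaw":1},
  {"translation":[0,0,0],"dr":[0,0,0],"jaw":1},
  {"translation":[0,0,0],"dr":[0,0,0],"jaw":1},
])

```text
time_s: 19.13
position: [0.4468, 0.2579, 0.0423]
tcp_rot: [[-0.259, 0.966, 0.0], [0.966, 0.259, -0.0], [-0.0, 0.0, -1.0]]
force: [0.2, -0.3, -2.3]
opening: 0.666
```

Call:
arm_command([
  {"translation":[0,0,0.04],"dr":[0,0,0],"jaw":1},
  {"translation":[0,0,0],"dr":[0,0,0],"jaw":1},
  {"translation":[0,0,0],"dr":[0,0,0],"jaw":1},
])

```text
time_s: 19.38
position: [0.4468, 0.2579, 0.0422]
tcp_rot: [[-0.259, 0.966, 0.001], [0.966, 0.259, 0.0], [0.0, 0.001, -1.0]]
force: [-1.3, -0.3, 5.0]
opening: 0.661
```

Contact with the tray shows as 5 N, so I'll release and retreat.

Call:
arm_command([
  {"translation":[0,0,-0.02],"dr":[0,0,0],"jaw":0.3},
  {"translation":[0,0,0],"dr":[0,0,0],"jaw":0.2},
  {"translation":[0,0,0],"dr":[0,0,0],"jaw":0.1},
  {"translation":[0,0,0],"dr":[0,0,0],"jaw":0},
  {"translation":[0,0,0],"dr":[0,0,0],"jaw":0},
  {"translation":[0,0,0],"dr":[0,0,0],"jaw":0},
  {"translation":[0,0,-0.3],"dr":[0,0,0],"jaw":0},
  {"translation":[0,0,-0.7],"dr":[0,0,0],"jaw":0},
  {"translation":[0,0,-1],"dr":[0,0,0],"jaw":0},
  {"translation":[0,0,-1],"dr":[0,0,0],"jaw":0},
  {"translation":[0,0,-0.8],"dr":[0,0,0],"jaw":0},
  {"translation":[0,0,0],"dr":[0,0,0],"jaw":0},
])

```text
time_s: 20.38
position: [0.4492, 0.2588, 0.1409]
tcp_rot: [[-0.259, 0.966, 0.008], [0.966, 0.259, 0.003], [0.0, 0.008, -1.0]]
force: [0.3, -0.1, 0.9]
opening: 0.998
```

```bash
python3 go.py 0.652 -0.215 0.13; python3 -c "
from h import *
snap('wrist','w11');snap('side','s11')
";python3 up.py s11 130 300 100 220 4 s11z
```

```text
t 20.3833 pos [0.4492 0.2588 0.1409] yawY 15.0 tilt [0.008  0.0026] J [ 17.6  29.5 102.6   0.   47.4   2.6]
total units [-20.404   2.927   0.453] F [ 0.3 -0.1  0.9] open 0.998
```

View pics/w11.png

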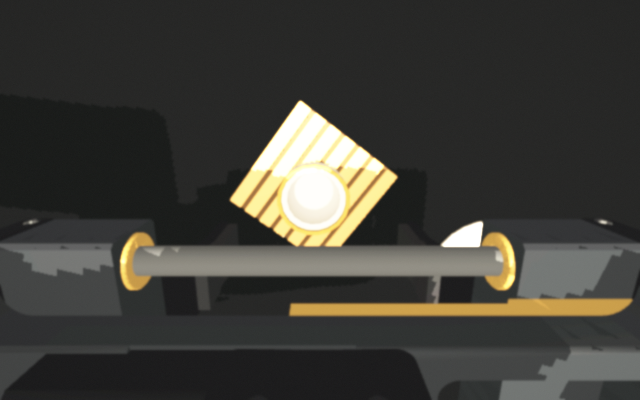

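View pics/s11z.png

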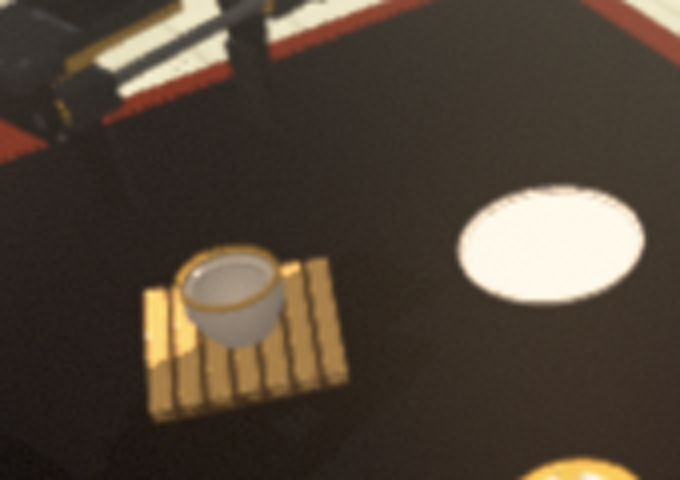

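The bowl stands upright in the middle of the tray: rim at (315,198) in the wrist view, foot near the tray centre in the side view. I'll go back for the coaster.

Call:
arm_command([
  {"translation":[-1,0.15,0],"dr":[0,0,0],"jaw":0},
  {"translation":[-1,0.15,0],"dr":[0,0,0],"jaw":0},
  {"translation":[-1,0.15,0],"dr":[0,0,0],"jaw":0},
  {"translation":[-1,0.15,0],"dr":[0,0,0],"jaw":0},
  {"translation":[-1,0.15,0],"dr":[0,0,0],"jaw":0},
  {"translation":[-1,0.15,0],"dr":[0,0,0],"jaw":0},
  {"translation":[-1,0.15,0],"dr":[0,0,0],"jaw":0},
  {"translation":[-1,0.15,0],"dr":[0,0,0],"jaw":0},
  {"translation":[-1,0.15,0],"dr":[0,0,0],"jaw":0},
  {"translation":[-1,0.15,0],"dr":[0,0,0],"jaw":0},
  {"translation":[-1,0.15,0],"dr":[0,0,0],"jaw":0},
  {"translation":[-1,0.15,0],"dr":[0,0,0],"jaw":0},
])

```text
time_s: 21.48
position: [0.5669, -0.0213, 0.1351]
tcp_rot: [[-0.258, 0.966, -0.004], [0.966, 0.258, 0.001], [0.002, -0.003, -1.0]]
force: [0.9, 0.8, 0.5]
opening: 1.001
```

Call:
arm_command([
  {"translation":[-1,0.15,0],"dr":[0,0,0],"jaw":0},
  {"translation":[-1,0.15,0],"dr":[0,0,0],"jaw":0},
  {"translation":[-1,0.15,0],"dr":[0,0,0],"jaw":0},
  {"translation":[-1,0.15,0],"dr":[0,0,0],"jaw":0},
  {"translation":[-1,0.15,0],"dr":[0,0,0],"jaw":0},
  {"translation":[-1,0.15,0],"dr":[0,0,0],"jaw":0},
  {"translation":[-1,0.15,0],"dr":[0,0,0],"jaw":0},
  {"translation":[-0.8,0.1,0],"dr":[0,0,0],"jaw":0},
  {"translation":[-0.3,0,0],"dr":[0,0,0],"jaw":0},
  {"translation":[0,0,0],"dr":[0,0,0],"jaw":0},
  {"translation":[0,0,0],"dr":[0,0,0],"jaw":0},
])

```text
time_s: 22.4
position: [0.6466, -0.2076, 0.1353]
tcp_rot: [[-0.258, 0.966, -0.003], [0.966, 0.258, 0.002], [0.003, -0.003, -1.0]]
force: [-0.2, -0.3, -1.3]
opening: 1.004
```

```bash
python3 go.py 0.652 -0.215 0.023; python3 - <<'E'
from m import *
im,d,s=snap('wrist','w12'); K,P=campose('wrist',s)
V=im.max(2); m=(V>60).astype(np.uint8); c=fitc(m,(250,390,120,240)); c=c[c[:,1]<225]
print('bangle',circ(np.array([ray(K,P,u,v,.012) for u,v in c])))
hsv=cv2.cvtColor(im,cv2.COLOR_RGB2HSV); H,S=hsv[:,:,0].astype(int),hsv[:,:,1]
m=(((H<12)|(H>170))&(S>90)&(V>40)).astype(np.uint8); c=fitc(m,(260,380,130,240)); c=c[c[:,1]<232]
print('coaster',circ(np.array([ray(K,P,u,v,.024) for u,v in c])))
E
```

```text
t 22.4 pos [ 0.6466 -0.2076  0.1353] yawY 14.95 tilt [-0.0032  0.0022] J [-27.2  40.6  78.1   0.   61.5 -42.2]
total units [-0.355  0.144  4.49 ] F [-0.2 -0.3 -1.3] open 1.004
bangle (np.float64(0.6518357639412986), np.float64(-0.21354920706633154), np.float64(0.03980378144102527))
coaster (np.float64(0.6532538658866314), np.float64(-0.21447064656847872), np.float64(0.032775935508103524))
```

View pics/w12.png

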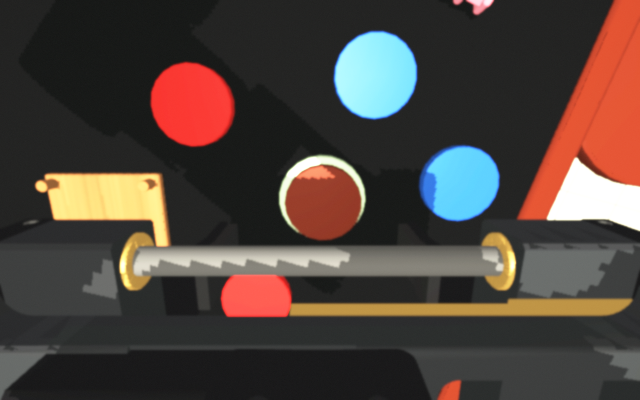

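The coaster is at (323,203), sitting concentrically on the bangle, so I'll descend to just above the bangle's top.

Call:
arm_command([
  {"translation":[-0.36,0.15,0.3],"dr":[0,0,0],"jaw":0},
  {"translation":[0,0,0.7],"dr":[0,0,0],"jaw":0},
  {"translation":[0,0,0.8],"dr":[0,0,0],"jaw":0},
  {"translation":[0,0,0.8],"dr":[0,0,0],"jaw":0},
  {"translation":[0,0,0.7],"dr":[0,0,0],"jaw":0},
  {"translation":[0,0,0.5],"dr":[0,0,0],"jaw":0},
  {"translation":[0,0,0.3],"dr":[0,0,0],"jaw":0},
  {"translation":[0,0,0],"dr":[0,0,0],"jaw":0},
  {"translation":[0,0,0],"dr":[0,0,0],"jaw":0},
  {"translation":[0,0,0],"dr":[0,0,0],"jaw":0},
])

```text
time_s: 23.28
position: [0.6548, -0.2165, 0.0354]
tcp_rot: [[-0.259, 0.966, 0.002], [0.966, 0.259, -0.001], [-0.001, 0.002, -1.0]]
force: [0.4, -1.2, 1.1]
opening: 1.0
```

```bash
python3 go.py 0.6525 -0.2145 0.0235; python3 -c "
from h import *
snap('side','s13')
"; python3 up.py s13 340 460 180 290 5 s13z
```

```text
t 23.2833 pos [ 0.6548 -0.2165  0.0354] yawY 14.99 tilt [ 0.0019 -0.001 ] J [-27.6  48.6  79.3  -0.   52.  -42.6]
total units [ 0.103 -0.067  0.474] F [ 0.4 -1.2  1.1] open 1.0
```

View pics/s13z.png

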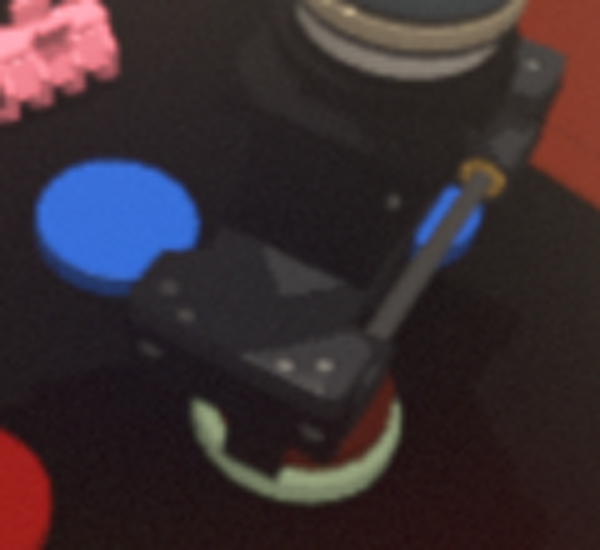

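Call:
arm_command([
  {"translation":[0.1,-0.07,0.2],"dr":[0,0,0],"jaw":0},
  {"translation":[0,0,0.17],"dr":[0,0,0],"jaw":0},
  {"translation":[0,0,0.06],"dr":[0,0,0],"jaw":0},
  {"translation":[0,0,0],"dr":[0,0,0],"jaw":0},
  {"translation":[0,0,0],"dr":[0,0,0],"jaw":0},
])

```text
time_s: 23.75
position: [0.6514, -0.2143, 0.0234]
tcp_rot: [[-0.259, 0.966, -0.0], [0.966, 0.259, 0.0], [0.0, -0.0, -1.0]]
force: [-0.3, -0.4, -0.1]
opening: 1.001
```

Call:
arm_command([
  {"translation":[0,0,0],"dr":[0,0,0],"jaw":0.1},
  {"translation":[0,0,0],"dr":[0,0,0],"jaw":0.15},
  {"translation":[0,0,0],"dr":[0,0,0],"jaw":0.18},
  {"translation":[0,0,0],"dr":[0,0,0],"jaw":0.22},
  {"translation":[0,0,0],"dr":[0,0,0],"jaw":0.3},
  {"translation":[0,0,0],"dr":[0,0,0],"jaw":1},
  {"translation":[0,0,0],"dr":[0,0,0],"jaw":1},
  {"translation":[0,0,0],"dr":[0,0,0],"jaw":1},
])

```text
time_s: 24.42
position: [0.6517, -0.2143, 0.0237]
tcp_rot: [[-0.259, 0.966, 0.0], [0.966, 0.259, -0.0], [-0.0, 0.0, -1.0]]
force: [0.6, -0.3, 0.2]
opening: 0.769
```

Call:
arm_command([
  {"translation":[0,0,-0.2],"dr":[0,0,0],"jaw":1},
  {"translation":[0,0,-0.3],"dr":[0,0,0],"jaw":1},
  {"translation":[0,0,-0.5],"dr":[0,0,0],"jaw":1},
  {"translation":[0,0,-0.8],"dr":[0,0,0],"jaw":1},
  {"translation":[0,0,-0.8],"dr":[0,0,0],"jaw":1},
  {"translation":[0,0,-0.6],"dr":[0,0,0],"jaw":1},
  {"translation":[0,0,-0.3],"dr":[0,0,0],"jaw":1},
  {"translation":[0,0,0],"dr":[0,0,0],"jaw":1},
])

```text
time_s: 25.08
position: [0.6532, -0.215, 0.1145]
tcp_rot: [[-0.259, 0.966, 0.005], [0.966, 0.259, -0.003], [-0.004, 0.004, -1.0]]
force: [-1.2, -0.6, 0.1]
opening: 0.775
```

```bash
python3 go.py 0.468 -0.295 0.11; python3 -c "
from h import *
snap('side','s14'); snap('wrist','w14')
"; python3 up.py s14 340 460 180 290 5 s14z
```

```text
t 25.0833 pos [ 0.6532 -0.215   0.1145] yawY 14.99 tilt [ 0.0051 -0.0027] J [-27.5  42.4  77.9  -0.   59.3 -42.5]
total units [-1.173 -7.983  0.149] F [-1.2 -0.6  0.1] open 0.775
```

View pics/s14z.png

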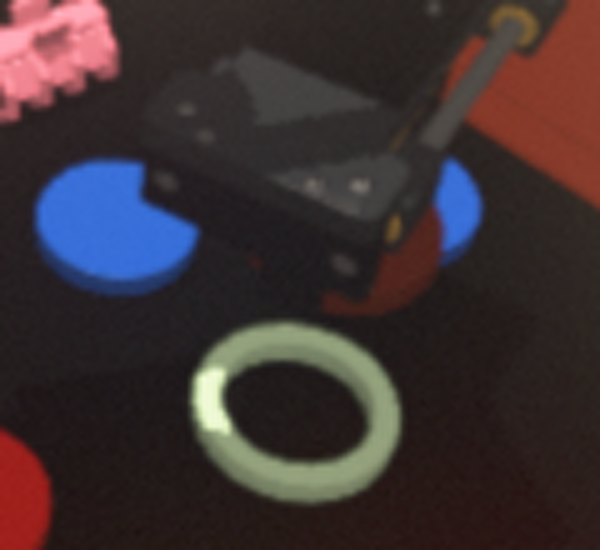

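View pics/w14.png

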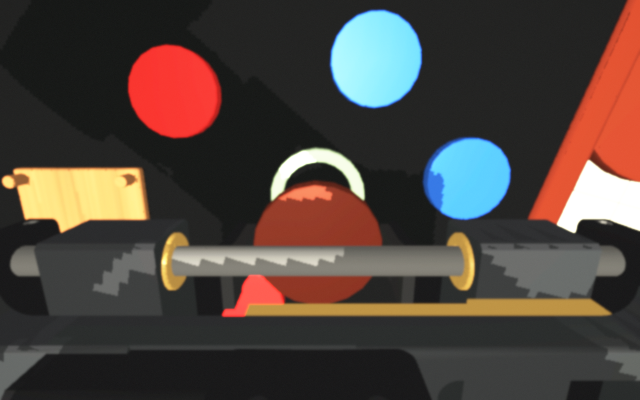

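The coaster is held level and the bangle stayed put. I'll carry it to the caddy, which lies along tool -y.

Call:
arm_command([
  {"translation":[-0.1,-0.5,0],"dr":[0,0,0],"jaw":1},
  {"translation":[-0.15,-1,0],"dr":[0,0,0],"jaw":1},
  {"translation":[-0.15,-1,0],"dr":[0,0,0],"jaw":1},
  {"translation":[-0.15,-1,0],"dr":[0,0,0],"jaw":1},
  {"translation":[-0.15,-1,0],"dr":[0,0,0],"jaw":1},
  {"translation":[-0.15,-1,0],"dr":[0,0,0],"jaw":1},
  {"translation":[-0.15,-1,0],"dr":[0,0,0],"jaw":1},
  {"translation":[-0.15,-1,0],"dr":[0,0,0],"jaw":1},
  {"translation":[0,-0.5,0],"dr":[0,0,0],"jaw":1},
  {"translation":[0,0,0],"dr":[0,0,0],"jaw":1},
  {"translation":[0,0,0],"dr":[0,0,0],"jaw":1},
])

```text
time_s: 26.1
position: [0.4657, -0.2936, 0.1106]
tcp_rot: [[-0.257, 0.966, -0.0], [0.966, 0.257, 0.001], [0.001, 0.0, -1.0]]
force: [0.7, -1.0, -0.8]
opening: 0.77
```

```bash
python3 go.py 0.468 -0.295 0.02; python3 -c "
from h import *
snap('side','s15'); snap('wrist','w15')
"; python3 up.py s15 290 430 280 400 5 s15z
```

```text
t 26.1 pos [ 0.4657 -0.2936  0.1106] yawY 14.9 tilt [-0.0002  0.0009] J [-43.9  34.4  98.8   0.   46.8 -58.8]
total units [-0.079  0.074  3.623] F [ 0.7 -1.  -0.8] open 0.77
```

View pics/s15z.png

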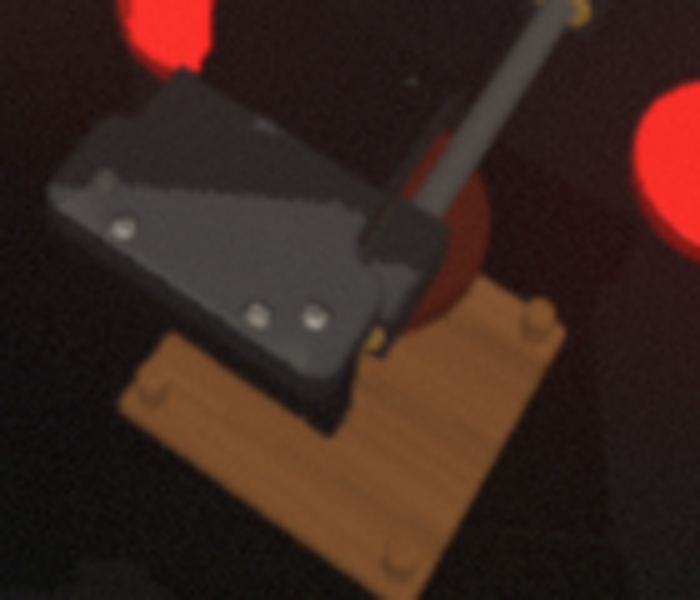

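View pics/w15.png

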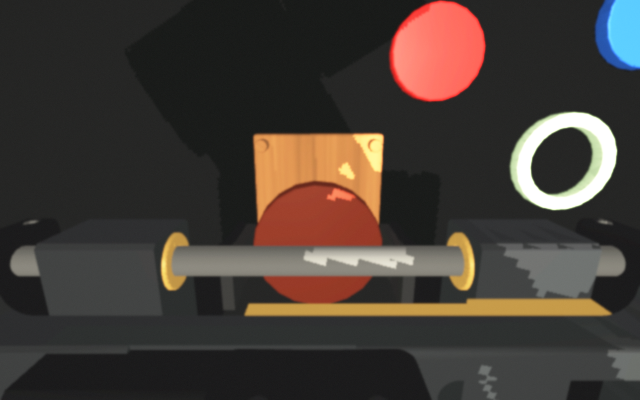

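```bash
python3 - <<'E'
from m import *
z=np.load('pics/w15.npz'); R=z['R']; s=dict(position=z['pos'],tcp_rot=R); K,P=campose('wrist',s)
a,b=[ray(K,P,*uv,.008) for uv in[(253.5,133.5),(383.5,133.5)]]
print(np.linalg.norm(a-b),(a+b)/2-.052*R[:,0], np.degrees(np.arctan2(*(b-a)[[1,0]])))
V=z['im'].max(2); c=fitc((V>60).astype(np.uint8),(500,625,100,220)); print('bangle',circ(np.array([ray(K,P,u,v,.006) for u,v in c])))
E
```

```text
0.10399957051973929 [ 0.4676339  -0.2938031   0.00800245] 14.928449195642848
bangle (np.float64(0.6548958503319472), np.float64(-0.21415069660811212), np.float64(0.04263748988627514))
```

Call:
arm_command([
  {"translation":[-0.07,0.07,0.3],"dr":[0,0,0],"jaw":1},
  {"translation":[0,0,0.7],"dr":[0,0,0],"jaw":1},
  {"translation":[0,0,0.7],"dr":[0,0,0],"jaw":1},
  {"translation":[0,0,0.6],"dr":[0,0,0],"jaw":1},
  {"translation":[0,0,0.4],"dr":[0,0,0],"jaw":1},
  {"translation":[0,0,0.2],"dr":[0,0,0],"jaw":1},
  {"translation":[0,0,0],"dr":[0,0,0],"jaw":1},
  {"translation":[0,0,0],"dr":[0,0,0],"jaw":1},
])

```text
time_s: 26.87
position: [0.4684, -0.2949, 0.0384]
tcp_rot: [[-0.259, 0.966, 0.0], [0.966, 0.259, -0.0], [-0.0, 0.0, -1.0]]
force: [0.3, 0.1, -0.3]
opening: 0.768
```

```bash
python3 go.py 0.468 -0.2945 0.0195; python3 -c "
from h import *
snap('wrist','w16')
"
```

```text
t 26.8667 pos [ 0.4684 -0.2949  0.0384] yawY 15.02 tilt [ 0.0002 -0.0001] J [-43.8  41.5 100.3   0.   38.2 -58.8]
total units [ 0.021 -0.011  0.758] F [ 0.3  0.1 -0.3] open 0.768
```

View pics/w16.png

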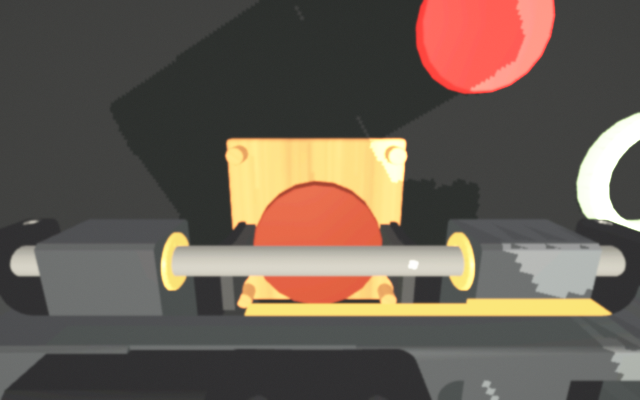

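The coaster is centred between the four pegs at (236,155), (397,155), (246,298) and (388,298), so I'll lower the rest.

Call:
arm_command([
  {"translation":[0.02,0,0.3],"dr":[0,0,0],"jaw":1},
  {"translation":[0,0,0.25],"dr":[0,0,0],"jaw":1},
  {"translation":[0,0,0.12],"dr":[0,0,0],"jaw":1},
  {"translation":[0,0,0.06],"dr":[0,0,0],"jaw":1},
  {"translation":[0,0,0],"dr":[0,0,0],"jaw":1},
  {"translation":[0,0,0],"dr":[0,0,0],"jaw":1},
])

```text
time_s: 27.42
position: [0.4678, -0.2946, 0.0202]
tcp_rot: [[-0.258, 0.966, -0.0], [0.966, 0.258, 0.0], [0.0, -0.0, -1.0]]
force: [-0.2, -0.2, -0.9]
opening: 0.769
```

Call:
arm_command([
  {"translation":[0,0,0.06],"dr":[0,0,0],"jaw":1},
  {"translation":[0,0,0],"dr":[0,0,0],"jaw":1},
  {"translation":[0,0,0],"dr":[0,0,0],"jaw":1},
])

```text
time_s: 27.67
position: [0.468, -0.2947, 0.0196]
tcp_rot: [[-0.259, 0.966, 0.001], [0.966, 0.259, -0.001], [-0.001, 0.0, -1.0]]
force: [-1.3, -0.2, 5.4]
opening: 0.771
```

Call:
arm_command([
  {"translation":[0,0,0],"dr":[0,0,0],"jaw":0.2},
  {"translation":[0,0,0],"dr":[0,0,0],"jaw":0.1},
  {"translation":[0,0,0],"dr":[0,0,0],"jaw":0},
  {"translation":[0,0,0],"dr":[0,0,0],"jaw":0},
  {"translation":[0,0,0],"dr":[0,0,0],"jaw":0},
  {"translation":[0,0,-0.3],"dr":[0,0,0],"jaw":0},
  {"translation":[0,0,-0.8],"dr":[0,0,0],"jaw":0},
  {"translation":[0,0,-1],"dr":[0,0,0],"jaw":0},
  {"translation":[0,0,-1],"dr":[0,0,0],"jaw":0},
  {"translation":[0,0,-1],"dr":[0,0,0],"jaw":0},
  {"translation":[0,0,-0.5],"dr":[0,0,0],"jaw":0},
  {"translation":[0,0,0],"dr":[0,0,0],"jaw":0},
])

```text
time_s: 28.67
position: [0.4695, -0.2959, 0.1374]
tcp_rot: [[-0.259, 0.966, 0.005], [0.966, 0.259, -0.005], [-0.006, 0.004, -1.0]]
force: [-0.1, -0.2, 0.1]
opening: 1.0
```

```bash
python3 go.py 0.652 -0.214 0.13; python3 -c "
from h import *
snap('wrist','w17')
"
```

```text
t 28.6667 pos [ 0.4695 -0.2959  0.1374] yawY 15.0 tilt [ 0.0052 -0.005 ] J [-43.8  32.1  97.5   0.   50.  -58.8]
total units [1.279 7.9   0.316] F [-0.1 -0.2  0.1] open 1.0
```

View pics/w17.png

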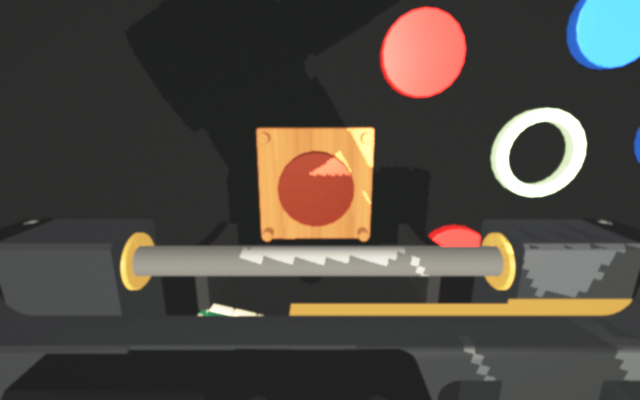

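The coaster lies centred among the pegs at (316,189). Next comes the bangle, pinched on its near (-y tool) side.

```bash
python3 go.py 0.619 -0.2225 0.13
```

```text
t 28.7167 pos [ 0.4686 -0.2952  0.1356] yawY 14.99 tilt [ 0.003  -0.0029] J [-43.8  32.2  97.6  -0.   49.9 -58.8]
total units [1.254 6.564 0.234] F [-0.1 -0.3  0.6] open 0.998
```

Call:
arm_command([
  {"translation":[0.2,1,0],"dr":[0,0,0],"jaw":0.3},
  {"translation":[0.2,1,0],"dr":[0,0,0],"jaw":0.5},
  {"translation":[0.2,1,0],"dr":[0,0,0],"jaw":0.55},
  {"translation":[0.2,1,0],"dr":[0,0,0],"jaw":0.55},
  {"translation":[0.2,1,0],"dr":[0,0,0],"jaw":0.55},
  {"translation":[0.2,1,0],"dr":[0,0,0],"jaw":0.55},
  {"translation":[0.1,0.5,0.3],"dr":[0,0,0],"jaw":0.55},
  {"translation":[0,0,0],"dr":[0,0,0],"jaw":0.55},
  {"translation":[0,0,0],"dr":[0,0,0],"jaw":0.55},
])

```text
time_s: 29.47
position: [0.6149, -0.2202, 0.124]
tcp_rot: [[-0.26, 0.966, -0.004], [0.966, 0.26, 0.002], [0.003, -0.004, -1.0]]
force: [0.0, 0.3, -0.1]
opening: 0.47
```

```bash
python3 go.py 0.619 -0.2225 0.0125; python3 - <<'E'
from m import *
im,d,s=snap('wrist','w18'); K,P=campose('wrist',s)
V=im.max(2); m=(V>60).astype(np.uint8); c=fitc(m,(260,420,120,242)); c=c[(c[:,1]<215)]
o=circ(np.array([ray(K,P,u,v,.012) for u,v in c])); print('bangle',o)
E
```

```text
t 29.4667 pos [ 0.6149 -0.2202  0.124 ] yawY 15.06 tilt [-0.0044  0.0017] J [-29.5  39.6  82.7  -0.   58.  -44.5]
total units [-0.144  0.15   4.46 ] F [ 0.   0.3 -0.1] open 0.47
bangle (np.float64(0.6507467045409043), np.float64(-0.2102856378410763), np.float64(0.03365436676227248))
```

View pics/w18.png

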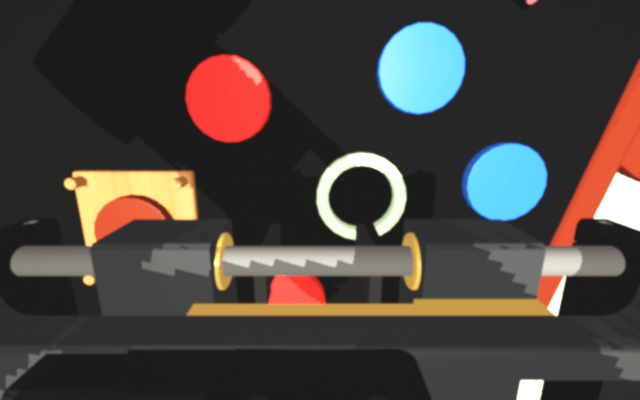

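The ring spans cols 316–406, centred at 361, which agrees with the planned 3.7 mm shift. The inner finger is over the hole, so I'll descend.

Call:
arm_command([
  {"translation":[-0.14,0.15,0.3],"dr":[0,0,0],"jaw":0.55},
  {"translation":[0,0,0.7],"dr":[0,0,0],"jaw":0.55},
  {"translation":[0,0,0.8],"dr":[0,0,0],"jaw":0.55},
  {"translation":[0,0,0.7],"dr":[0,0,0],"jaw":0.55},
  {"translation":[0,0,0.6],"dr":[0,0,0],"jaw":0.55},
  {"translation":[0,0,0.5],"dr":[0,0,0],"jaw":0.55},
  {"translation":[0,0,0.2],"dr":[0,0,0],"jaw":0.55},
  {"translation":[0,0,0],"dr":[0,0,0],"jaw":0.55},
  {"translation":[0,0,0],"dr":[0,0,0],"jaw":0.55},
])

```text
time_s: 30.27
position: [0.6209, -0.224, 0.0314]
tcp_rot: [[-0.258, 0.966, 0.0], [0.966, 0.258, -0.0], [-0.0, 0.0, -1.0]]
force: [0.5, 0.6, 0.4]
opening: 0.453
```

```bash
python3 go.py 0.619 -0.2225 0.0125;python3 -c "
from h import *
snap('side','s19'); snap('wrist','w19')
"; python3 up.py s19 340 460 180 290 5 s19z
```

```text
t 30.2667 pos [ 0.6209 -0.224   0.0314] yawY 14.95 tilt [ 0.0001 -0.0001] J [-29.5  47.3  84.1  -0.   48.6 -44.5]
total units [ 0.078 -0.057  0.755] F [0.5 0.6 0.4] open 0.453
```

View pics/s19z.png

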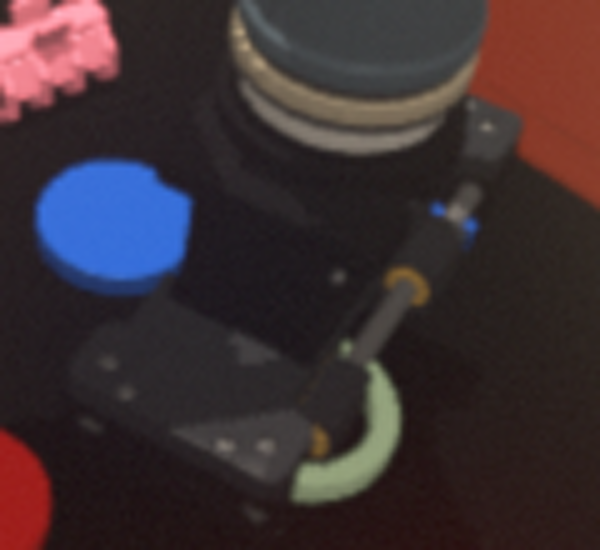

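View pics/w19.png

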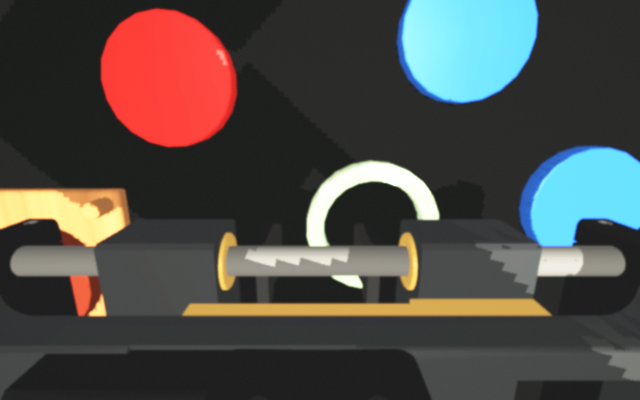

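The ring's near band, cols 307–328, lies midway between the fingers.

Call:
arm_command([
  {"translation":[0.07,-0.05,0.3],"dr":[0,0,0],"jaw":0.55},
  {"translation":[0,0,0.25],"dr":[0,0,0],"jaw":0.55},
  {"translation":[0,0,0.15],"dr":[0,0,0],"jaw":0.55},
  {"translation":[0,0,0],"dr":[0,0,0],"jaw":0.55},
  {"translation":[0,0,0],"dr":[0,0,0],"jaw":0.55},
  {"translation":[0,0,0],"dr":[0,0,0],"jaw":0.55},
])

```text
time_s: 30.87
position: [0.6193, -0.2222, 0.0138]
tcp_rot: [[-0.259, 0.966, 0.0], [0.966, 0.259, -0.0], [-0.0, 0.0, -1.0]]
force: [-0.0, 0.3, 0.1]
opening: 0.45
```

Call:
arm_command([
  {"translation":[0,0,0],"dr":[0,0,0],"jaw":0.75},
  {"translation":[0,0,0],"dr":[0,0,0],"jaw":0.82},
  {"translation":[0,0,0],"dr":[0,0,0],"jaw":0.86},
  {"translation":[0,0,0],"dr":[0,0,0],"jaw":0.9},
  {"translation":[0,0,0],"dr":[0,0,0],"jaw":1},
  {"translation":[0,0,0],"dr":[0,0,0],"jaw":1},
  {"translation":[0,0,0],"dr":[0,0,0],"jaw":1},
  {"translation":[0,0,0],"dr":[0,0,0],"jaw":1},
])

```text
time_s: 31.53
position: [0.6193, -0.2222, 0.0139]
tcp_rot: [[-0.259, 0.966, 0.0], [0.966, 0.259, -0.0], [-0.0, 0.0, -1.0]]
force: [-0.4, -0.4, 1.1]
opening: 0.1
```

Call:
arm_command([
  {"translation":[0,0,-0.2],"dr":[0,0,0],"jaw":1},
  {"translation":[0,0,-0.3],"dr":[0,0,0],"jaw":1},
  {"translation":[0,0,-0.6],"dr":[0,0,0],"jaw":1},
  {"translation":[0,0,-0.8],"dr":[0,0,0],"jaw":1},
  {"translation":[0,0,-0.8],"dr":[0,0,0],"jaw":1},
  {"translation":[0,0,-0.8],"dr":[0,0,0],"jaw":1},
  {"translation":[0,0,-0.5],"dr":[0,0,0],"jaw":1},
  {"translation":[0,0,0],"dr":[0,0,0],"jaw":1},
  {"translation":[0,0,0],"dr":[0,0,0],"jaw":1},
])

```text
time_s: 32.28
position: [0.6196, -0.2223, 0.1147]
tcp_rot: [[-0.259, 0.966, 0.002], [0.966, 0.259, -0.001], [-0.001, 0.001, -1.0]]
force: [0.0, 0.7, -0.8]
opening: 0.105
```

```bash
python3 go.py 0.606 0.2062 0.12;python3 -c "
from h import *
snap('side','s20'); snap('wrist','w20')
"; python3 up.py s20 340 460 180 290 5 s20z
```

```text
t 32.2833 pos [ 0.6196 -0.2223  0.1147] yawY 14.99 tilt [ 0.0015 -0.0008] J [-29.4  40.5  82.5   0.   56.9 -44.4]
total units [16.696  3.909 -0.228] F [ 0.   0.7 -0.8] open 0.105
```

View pics/s20z.png

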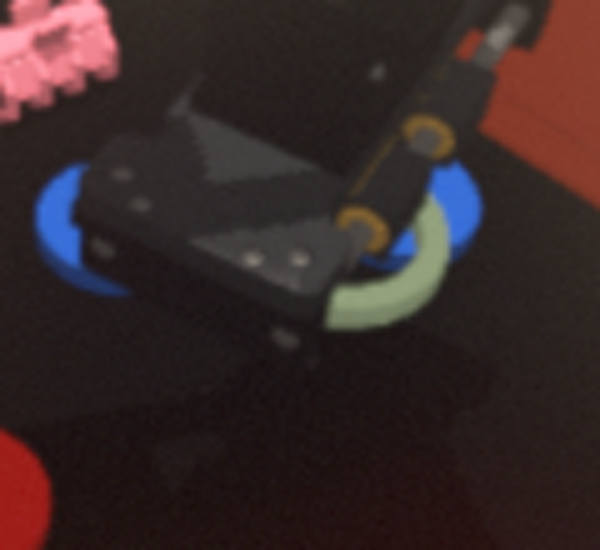

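View pics/w20.png

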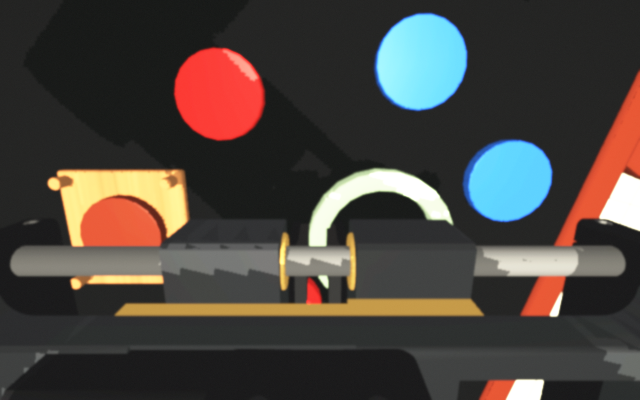

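The bangle is held level. Carry it to the plate at about 0.1 m, well over the 45 mm claw.

Call:
arm_command([
  {"translation":[0.4,0.1,-0.2],"dr":[0,0,0],"jaw":1},
  {"translation":[0.8,0.2,-0.2],"dr":[0,0,0],"jaw":1},
  {"translation":[1,0.23,-0.1],"dr":[0,0,0],"jaw":1},
  {"translation":[1,0.23,0],"dr":[0,0,0],"jaw":1},
  {"translation":[1,0.23,0],"dr":[0,0,0],"jaw":1},
  {"translation":[1,0.23,0],"dr":[0,0,0],"jaw":1},
  {"translation":[1,0.23,0],"dr":[0,0,0],"jaw":1},
  {"translation":[1,0.23,0],"dr":[0,0,0],"jaw":1},
  {"translation":[1,0.23,0],"dr":[0,0,0],"jaw":1},
  {"translation":[1,0.23,0],"dr":[0,0,0],"jaw":1},
  {"translation":[1,0.23,0],"dr":[0,0,0],"jaw":1},
  {"translation":[1,0.23,0],"dr":[0,0,0],"jaw":1},
])

```text
time_s: 33.38
position: [0.6083, 0.0672, 0.1253]
tcp_rot: [[-0.259, 0.966, -0.003], [0.966, 0.259, 0.0], [0.001, -0.002, -1.0]]
force: [0.3, 0.4, -1.2]
opening: 0.1
```

Call:
arm_command([
  {"translation":[1,0.23,0],"dr":[0,0,0],"jaw":1},
  {"translation":[1,0.23,0],"dr":[0,0,0],"jaw":1},
  {"translation":[1,0.23,0],"dr":[0,0,0],"jaw":1},
  {"translation":[1,0.23,0],"dr":[0,0,0],"jaw":1},
  {"translation":[0.8,0.2,0],"dr":[0,0,0],"jaw":1},
  {"translation":[0.4,0.1,0],"dr":[0,0,0],"jaw":1},
  {"translation":[0,0,0],"dr":[0,0,0],"jaw":1},
  {"translation":[0,0,0],"dr":[0,0,0],"jaw":1},
])

```text
time_s: 34.05
position: [0.6048, 0.1987, 0.1257]
tcp_rot: [[-0.26, 0.966, -0.001], [0.966, 0.26, -0.001], [-0.0, -0.002, -1.0]]
force: [-0.2, -0.6, -1.5]
opening: 0.098
```

```bash
python3 go.py 0.606 0.2067 0.0199;python3 -c "
from h import *
snap('wrist','w21')
"
```

```text
t 34.05 pos [0.6048 0.1987 0.1257] yawY 15.07 tilt [-0.0014 -0.0008] J [ 8.2 38.3 85.4 -0.  56.4 -6.9]
total units [0.297 0.137 4.23 ] F [-0.2 -0.6 -1.5] open 0.098
```

View pics/w21.png

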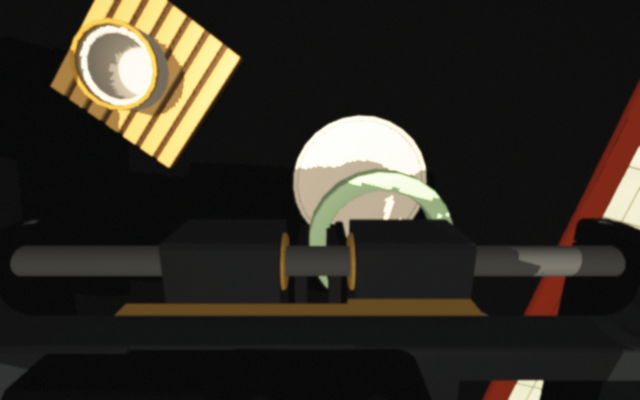

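The ring hangs over the plate, which shows at (360,180). I'll re-measure the plate and the bowl from this view.

```bash
python3 - <<'E'
from m import *
z=np.load('pics/w21.npz'); s=dict(position=z['pos'],tcp_rot=z['R']); K,P=campose('wrist',s); im=z['im']
V=im.max(2); c=fitc((V>100).astype(np.uint8),(280,440,100,185)); c=c[c[:,1]<182]
print('plate',circ(np.array([ray(K,P,u,v,.008) for u,v in c])))
a=[ray(K,P,*uv,.012) for uv in[(239.5,57),(51.5,88),(171,167)]]
print(np.linalg.norm(a[0]-a[2]),np.linalg.norm(a[1]-a[2]),(a[0]+a[1])/2)
g=im; c=[(76,60),(158,70),(127,20),(113,107),(95,25),(155,90)]; print('rim',circ(np.array([ray(K,P,u,v,.052) for u,v in c])))
E
```

```text
plate (np.float64(0.6381669808787761), np.float64(0.21538226762741172), np.float64(0.05846841409829713))
0.1084242961686752 0.10984282944321032 [0.44589471 0.2581027  0.012     ]
rim (np.float64(0.44898482249467636), np.float64(0.25928496678266305), np.float64(0.027926117396172873))
```

Call:
arm_command([
  {"translation":[0.3,0.13,0.3],"dr":[0,0,0],"jaw":1},
  {"translation":[0,0,0.7],"dr":[0,0,0],"jaw":1},
  {"translation":[0,0,0.8],"dr":[0,0,0],"jaw":1},
  {"translation":[0,0,0.8],"dr":[0,0,0],"jaw":1},
  {"translation":[0,0,0.6],"dr":[0,0,0],"jaw":1},
  {"translation":[0,0,0.3],"dr":[0,0,0],"jaw":1},
  {"translation":[0,0,0.2],"dr":[0,0,0],"jaw":1},
  {"translation":[0,0,0],"dr":[0,0,0],"jaw":1},
  {"translation":[0,0,0],"dr":[0,0,0],"jaw":1},
  {"translation":[0,0,0],"dr":[0,0,0],"jaw":1},
])

```text
time_s: 34.93
position: [0.6076, 0.2067, 0.0348]
tcp_rot: [[-0.258, 0.966, 0.002], [0.966, 0.258, 0.0], [-0.0, 0.002, -1.0]]
force: [-0.5, -0.8, -0.3]
opening: 0.098
```

```bash
python3 go.py 0.6058 0.2068 0.0199;python3 -c "
from h import *
snap('wrist','w22');snap('side','s22')
"; python3 up.py s22 200 340 110 210 5 s22z
```

```text
t 34.9333 pos [0.6076 0.2067 0.0348] yawY 14.96 tilt [0.002  0.0003] J [ 8.8 46.  87.   0.  46.9 -6.1]
total units [ 0.024 -0.068  0.595] F [-0.5 -0.8 -0.3] open 0.098
```

View pics/w22.png

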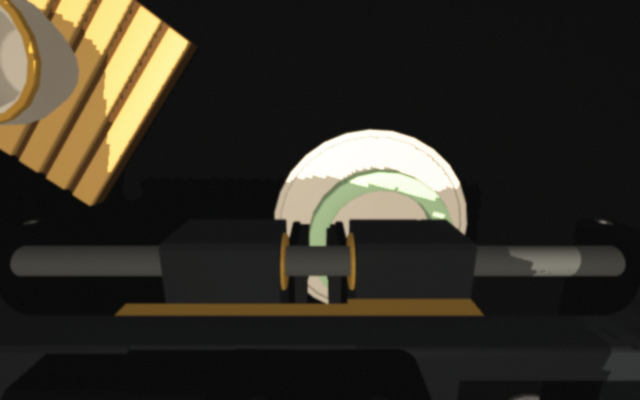

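View pics/s22z.png

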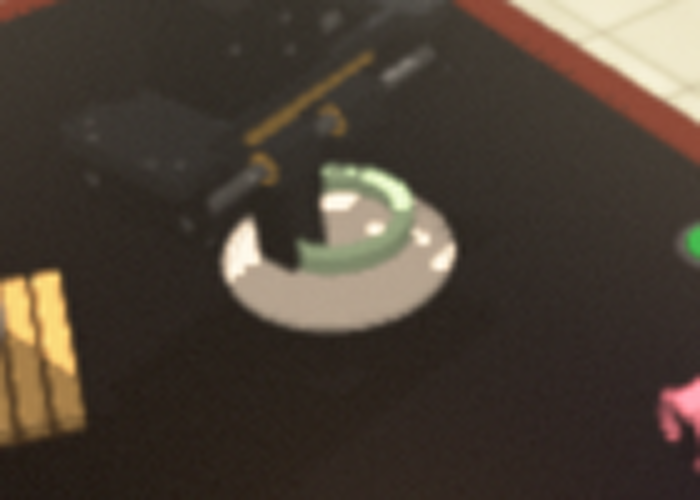

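The ring is level over the plate and about 15 mm above it, so I'll lower it.

Call:
arm_command([
  {"translation":[0.02,-0.05,0.25],"dr":[0,0,0],"jaw":1},
  {"translation":[0,0,0.2],"dr":[0,0,0],"jaw":1},
  {"translation":[0,0,0.1],"dr":[0,0,0],"jaw":1},
  {"translation":[0,0,0],"dr":[0,0,0],"jaw":1},
  {"translation":[0,0,0],"dr":[0,0,0],"jaw":1},
  {"translation":[0,0,0.03],"dr":[0,0,0],"jaw":1},
  {"translation":[0,0,0],"dr":[0,0,0],"jaw":1},
  {"translation":[0,0,0],"dr":[0,0,0],"jaw":1},
])

```text
time_s: 35.7
position: [0.6051, 0.2069, 0.0198]
tcp_rot: [[-0.259, 0.966, -0.0], [0.966, 0.259, -0.0], [0.0, -0.0, -1.0]]
force: [-0.7, -0.1, 5.3]
opening: 0.103
```

Call:
arm_command([
  {"translation":[0,0,0],"dr":[0,0,0],"jaw":0.8},
  {"translation":[0,0,0],"dr":[0,0,0],"jaw":0.65},
  {"translation":[0,0,0],"dr":[0,0,0],"jaw":0.6},
  {"translation":[0,0,0],"dr":[0,0,0],"jaw":0.6},
  {"translation":[0,0,0],"dr":[0,0,0],"jaw":0.6},
  {"translation":[0,0,-0.3],"dr":[0,0,0],"jaw":0.6},
  {"translation":[0,0,-0.8],"dr":[0,0,0],"jaw":0.6},
  {"translation":[0,0,-1],"dr":[0,0,0],"jaw":0.6},
  {"translation":[0,0,-1],"dr":[0,0,0],"jaw":0.6},
  {"translation":[0,0,-1],"dr":[0,0,0],"jaw":0.6},
  {"translation":[0,0,-1],"dr":[0,0,0],"jaw":0.6},
  {"translation":[0,0,-1],"dr":[0,0,0],"jaw":0.6},
])

```text
time_s: 36.7
position: [0.6051, 0.2068, 0.1735]
tcp_rot: [[-0.259, 0.966, 0.0], [0.966, 0.259, 0.0], [-0.0, 0.0, -1.0]]
force: [0.9, 0.3, 0.3]
opening: 0.402
```

Call:
arm_command([
  {"translation":[0,0,-1],"dr":[0,0,0],"jaw":0.6},
  {"translation":[0,0,-0.5],"dr":[0,0,0],"jaw":0.6},
  {"translation":[0,0,0],"dr":[0,0,0],"jaw":0.6},
  {"translation":[0,0,0],"dr":[0,0,0],"jaw":0.6},
  {"translation":[0,0,0],"dr":[0,0,0],"jaw":0.6},
])

```text
time_s: 37.12
position: [0.6044, 0.2067, 0.2083]
tcp_rot: [[-0.259, 0.966, -0.002], [0.966, 0.259, -0.0], [0.0, -0.002, -1.0]]
force: [0.1, -0.5, -0.1]
opening: 0.396
```

```bash
python3 - <<'E'
from m import *
for n in('scene','side','wrist'): im,d,s=snap(n,n+'9')
K,P=campose('wrist',s); hsv=cv2.cvtColor(im,cv2.COLOR_RGB2HSV)
print(s['position'],s['opening'],s['force'].round(1))
m=(im.max(2)>90).astype(np.uint8); c=fitc(m,(270,440,80,235)); c=c[c[:,1]<230]
print('plate',circ(np.array([ray(K,P,u,v,.008) for u,v in c])))
H,S=hsv[:,:,0].astype(int),hsv[:,:,1]
m=((abs(H-55)<25)&(S>35)&(im.max(2)>60)).astype(np.uint8); c=fitc(m,(290,430,100,240))
print('bangle',circ(np.array([ray(K,P,u,v,.018) for u,v in c])))
E
python3 up.py side9 130 430 120 400 2 s9a
```

```text
[0.60421414 0.20662597 0.20757132] 0.39856140554239616 [-0.  -0.4  0.1]
plate (np.float64(0.6382697082619512), np.float64(0.21536631322672173), np.float64(0.05871200796696461))
bangle (np.float64(0.6372539085280883), np.float64(0.2133980420270663), np.float64(0.03296614644529944))
```

View pics/wrist9.png

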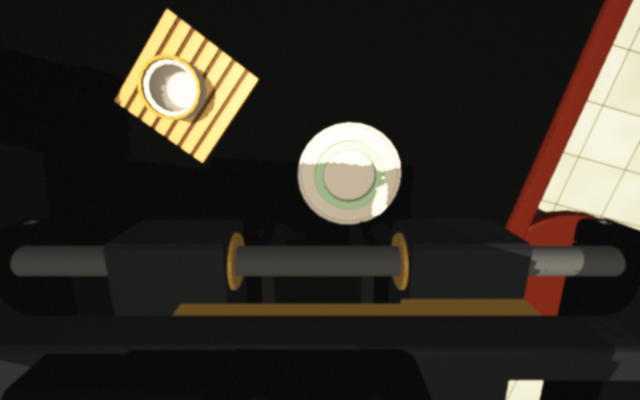

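View pics/s9a.png

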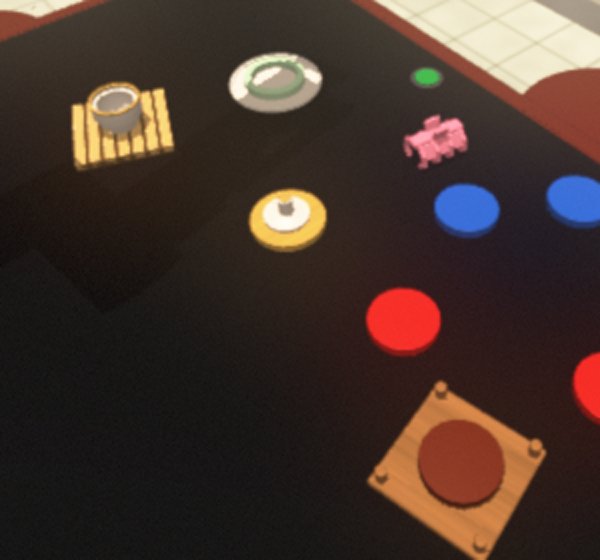

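View pics/scene9.png

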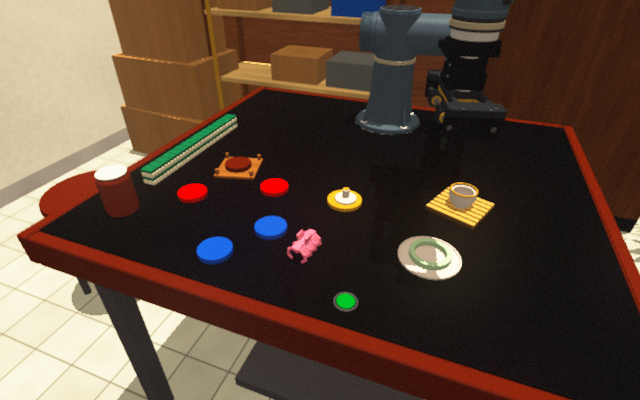

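All three views show each piece flat and centred on its place. The claw (305,246) and button (346,301) are where they started, and the arm is clear, so I'm handing in.

```bash
python3 -c "
from rig import *
print(hand_in())"
```

```text
the job is handed in; nothing more can be done
None
```

I took the pile apart from the top down and handed the job in after about 37 s of robot time: lid on the brass rest, bowl on the bamboo tray, coaster in the caddy, bangle on the plate. Hand-in reported no verdict.

**Last checks:** all three camera views show every piece flat, right way up and centred on its place, with the gripper clear at 0.21 m. The bangle measured about 2 mm from the middle of the plate and the bowl about 2–3 mm from the middle of the tray. The lid and coaster I judged centred by eye only. The hair claw and green button looked untouched in the final pictures.

**Disagreements:**
- The scene and side cameras differed by up to 9 mm on where the places are, so I relied on the wrist camera, which repeated to about 1 mm.
- The lid touched the rest with about 14 N on the force reading, against about 5 N for the other three.
- Three circle fits came out with the wrong radius. One bangle fit at the grasp (34 mm against 39 mm) was spoilt by a shadow and I ignored it. An oblique bangle view (43 mm) I didn't use. The final bangle check (33 mm) means its 2 mm figure is rough.

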